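# Stage a pin carrier and hold the dry box open

### The job

Lift the pin carrier out of its white stand by its grip, hook it over the clear end of the staging rail (the end away from the dry box), slide it along the rail until it is in line with the index pointer, and let go of it there. Then take the dry box's sprung lid by its handle, raise it gently past its balance point and ease it back to a few degrees below that point, and finish while still holding it there, so that a colleague can load the box and the lid would fall shut if you let go. Never let the lid fly open or drop, and leave the carrier already on the rail, the gold-coloured block, the dish and the bottle where they are.

Things in the scene. Friction and masses are not known exactly. Their poses are not given: they have to be found in the camera images.
- carrier: Pin carrier to be hung, 0.20 to 0.35 kg, 192 mm tall: upright aluminium plate 6 mm thick (x), 78 mm wide (y), 84 mm high, with 2 rows of 3 steel pins (x -9 to +11 mm), a bent-strip hook (24 mm wide) above and a black grip block on top. Origin: middle of the plate's lower edge; z up. Stands 25 mm deep in the stand's slot nearer to the robot, 1 mm of play each side: lift straight up
- carrier_hook (a point): Point on the bar's axis once the carrier hangs: 129 mm above the carrier's origin, x = y = 0, under the hook's roof-shaped crown, which centres itself on the bar. The hook is a C seen along y: back strip on the robot's side (outer face x = -16 mm), lip on the +x side (x = 12 to 16 mm) coming down to 114 mm above the origin; 24 mm clear between them
- carrier_grip (a point): the middle of the carrier's black grip block, 170 mm above its origin: 12 mm thick (x), 30 mm wide (y), reaching from 138 to 192 mm above the origin; pinch the 12 mm from above
- stand: white two-slot stand, 80 mm (x) by 96 mm (y) by 37 mm high, fixed; origin at the centre of its underside. The slots run along its y and are 8 mm wide, 25 mm deep, with floors at z = 12 mm, at x = -20 mm (carrier in it) and x = +20 mm (empty)
- rail_mid (a point): Middle of the staging rail's bar, on its axis: fixed round steel bar 12 mm in diameter, 440 mm long along this point's y, 165 mm above the table, a 16 mm post at each end, on a foot plate 70 by 480 mm, 10 mm thick. +y leads away from the dry box to the clear end, x away from the robot. From the pointer to y = +170 mm the bar is free; a hung carrier clears the foot plate by 26 mm
- pointer_tip (a point): Tip of the index pointer, the mark: a 4 mm wide upright steel blade on a black clamp, fixed on the foot plate 32 mm behind the bar (+x), tip 107 mm above the table. Its axes are parallel to the rail's. The carrier is in line when its hook's centre is level with the blade along the rail (y)
- parked: bystander: a narrower carrier (52 mm wide, 4 pins, otherwise alike) already hanging on the rail at the end next to the dry box, 105 mm or more beyond the pointer; origin as for the carrier
- lid (a joint): Lid angle in rad: 0 shut (the start), growing as the front edge rises; stop at 1.60. The lid (1.5 kg) is spring-assisted. Balance point: 1.134 rad (65 degrees). Below it the lid wants to fall shut (3.6 N at the handle when shut, fading to 0 at the balance point, 0.5 N at 0.1 rad below it); above it the springs throw it open. Hardly any hinge friction: it must be held all the time
- lid_handle (a point): Middle of the handle: black round bar, 12 mm in diameter, 160 mm long, parallel to the hinge, on two 12 mm arms 140 mm apart; 45 mm of open space between bar and lid, nothing below it. 101 mm above the table when shut. Pinch it from above, one finger in front, one behind; it turns between the pads, so the tool may stay upright. The point turns with the lid
- lid_hinge (a point): Middle of the hinge axis at the box's far upper edge, 92 mm above the table; the axis is this point's y. In this point's frame, which turns with the lid, the handle is at x = -240 mm, z = +9 mm; so it rises on an arc to about 313 mm above the table at the balance point
- drybox: Dry box: low stainless box 185 mm deep (x), 260 mm wide (y), fixed, 106 mm high with its lid shut; black foam with pins inside. Origin: centre of its underside; x and y are level, the front with the handle faces -x (the robot)
- housing: bystander: gold-coloured block of round cells, 165 by 130 by 36 mm, origin under its centre
- wash_bottle: bystander: white bottle 64 mm in diameter, 150 mm tall, origin under its centre
- nut_dish: bystander: small steel dish, 76 mm in diameter, 22 mm high, origin under its centre
- carrier_mouth (a point): Middle of the hook's mouth, 99 mm above the carrier's origin, x = y = 0; the mouth opens towards +x and is 30 mm high, from 84 mm (top of the plate) to 114 mm (tip of the lip). To hook: with the carrier's +x side facing the rail and this point level with the bar's axis, move in +x until it lies on the bar's axis, then lower 30 mm
Things that resemble listed ones, but are neither listed nor needed, are in the scene too. What is shaped like the carrier but pink is not meant.

How it is judged:
By the outcome, as a careful person would: the job done as asked, in the order asked, and still so for the second after the job is handed in, while the arm keeps its last pose, push and grip.
It also fails if it takes over 58 s, if anything falls off the work surface, if the arm or the gripper's body presses on something with over 40 N, if the wrist force passes 120 N, or if a joint passes its speed limit or range.

### The arm

A 6-joint arm with a two-finger parallel gripper is mounted at the origin on the work surface. World frame = base frame: x ahead of the robot, y to its left, z up, the work surface at z = 0. Lengths are in m, angles in rad, forces in N, time in s.
With the tool pointing down it reaches from about 0.25 to 0.8 m from the base axis. Payload 3.9 kg.
Tool frame: the origin (TCP) lies at the very end of the fingers, on their centre line; the grasp point (between the pads) lies 19 mm behind it (ctrl.grip_point_offset is the y of the grasp point in the tool frame, in m); y points along the fingers, z is the direction in which the jaws open and shut, and the axes are right-handed (so a half turn about y gives the same grasp; the last joint's range is limited). The gripper opens to 85 mm and grips with 20 to 120 N. Pads are 22 mm wide; open, the fingers measure 114 mm over their backs; the gripper's body (76 mm by 85 mm) begins 54 mm behind the grasp point. The pads swing forward as they close: fully open they stand 13 mm farther back than shut.
Start: joints at [-1.108, 0.26, -0.138, 1.173, 0, 1.571], TCP at [0.234, -0.47, 0.231] pointing down, gripper open.
Joint ranges: [-2.78, 2.78], [-0.83, 1.72], [-1.28, 1.37], [-1.9, 2.12], [-1.57, 1.48], [-3.14, 3.14]. Speed limits (rad/s): [2.57, 2.57, 3.14, 3.14, 3.14, 3.14].

### API

Orientations are given as a unit quaternion [w, x, y, z].
In Python, from station import ctrl gives the robot as it stands.
- The arm moves only by the tool step_arm, never from a script. Its arguments are lists of equal length, an entry for each row: "fingers": the closure, from 0 (fully open) to 1 (shut); "offset": the shift along the tool's x, y, z in mm, a list of three; "delta_rot": the turn, a rotation vector about the tool's x, y, z in degrees, a list of three. In form: {"fingers": [fingers, ...], "offset": [[tx, ty, tz], ...], "delta_rot": [[wx, wy, wz], ...]}. A call has 1 to 20 rows; each row is the pose to reach, as a shift and turn from the pose measured when the call began, along the tool's axes at that moment; what a row does not reach only later rows make up. A row lasts 1/8 s, in which the tool goes at most 62.5 mm and 10.7 degrees, less where a joint would pass 70% of its speed; a pose out of reach is approached as far as the arm can. A call with a gripper value outside its range is refused whole. The fingers move at their own pace and stop on an object; "grip_force" is the grip in N (left out, the last holds). Time passes only in rows, so rows that repeat a pose let the fingers close. It gives the time, the measured TCP pose, the force and the opening at its end, in the units of the state.
- ctrl.read_state(): the state, without advancing time (a new reading comes with each control period).
- ctrl.read_camera(name): name is "scene" or "side" or "wrist"; returns a dict with "color" (384x512x3 uint8, red, green, blue), "fx", "fy", "cx", "cy" (pixels), "distortion" ([k1, k2, p1, p2, k3] as OpenCV has them; the pictures are not rectified), "rvec" (rotation vector, rad) and "tvec" (3), from world to camera coordinates, as OpenCV has them; the wrist camera has in their place "T_tool_cam" (4x4, takes a point from camera to tool coordinates, whose origin is the TCP and whose axes are the tool frame's). Camera axes: x right, y down, z forward; pixel columns grow to the right and rows downward; lengths in m; the calibration is good to about 2 mm. A picture is of the moment at which its call begins: read the wrist's pose just before it. There is no depth.
- ctrl.sign_off(): hands the job in, once; it reports no verdict.
Trained networks look in the newest picture that a camera, given by its name, has taken for a name from the list of things; names that differ only in an ending like _2 or _b are one class to them, and where a whole thing is asked for, a point or a joint stands for the part that bears it (a point fixed in the world has none). Each returns a list of dicts, best first, with "confidence" (0 to 1); they miss things now and then, are a little off and sometimes report something else, mostly with a low value. They report only what shows in the picture. A call takes as long as a camera call. They do not tell look-alikes from the thing itself.
- ctrl.recognise(target, camera): "centre" ([x, y, z] in m, in the coordinates of the camera as it stood for that picture, good to about 4 mm: the middle of the surface that is visible of it).
- ctrl.trace(target, camera): "region" (384x512 bool, what is visible of it).
The state is a dict: "clock": time; "joints": joint angles; "qd": joint speeds; "joint_efforts": joint torques, N m; "tcp_pos": TCP position; "orientation": TCP orientation; "force": force on the tool from outside, world axes, zero at the start; "torque": the same for the moment, N m; "opening": finger opening in m.
Only numpy, scipy, OpenCV 4.12 (cv2) and the standard library are available. Lean on these libraries where they do the work, as an engineer would, in place of code of your own. Each camera call takes 0.05 s, during which the arm holds its last target.

## Working session

There is one attempt and no reset: what is moved stays moved. The work goes in short steps, Python scripts to look and compute and a tool call to move; the robot and the scene stay as the last step left them, time stands still between calls to the robot, and variables do not carry over. Pictures are saved under pics/ and viewed, and the job is handed in when it is done.

Besides the shell and the picture viewer there is one more tool, called as name(argument=value, ...) on one line, values as JSON. step_arm: Moves the arm, as the interface text tells. Its arguments: {"type":"object","properties":{"fingers":{"type":"array"},"offset":{"type":"array"},"delta_rot":{"type":"array"},"grip_force":{"type":"number"}},"required":["fingers","offset","delta_rot"]}

```bash
ls; mkdir -p pics
cat > h.py <<'E'
import numpy as np, cv2
from scipy.spatial.transform import Rotation as R
from station import ctrl
def st():
    return ctrl.read_state()
def Rt(s):
    q=s["orientation"]; return R.from_quat([q[1],q[2],q[3],q[0]]).as_matrix()
def cam(name,fn=None):
    s=st(); c=ctrl.read_camera(name)
    if fn: cv2.imwrite("pics/"+fn,c["color"][:,:,::-1])
    if "rvec" in c:
        A=cv2.Rodrigues(np.array(c["rvec"],float))[0]; t=np.array(c["tvec"],float).ravel()
        T=np.eye(4);T[:3,:3]=A.T;T[:3,3]=-A.T@t
    else:
        W=np.eye(4);W[:3,:3]=Rt(s);W[:3,3]=s["tcp_pos"]
        T=W@np.array(c["T_tool_cam"])
    c["T"]=T
    c["K"]=np.array([[c["fx"],0,c["cx"]],[0,c["fy"],c["cy"]],[0,0,1]]);c["D"]=np.array(c["distortion"],float)
    return c
def w(c,p): return c["T"][:3,:3]@np.array(p)+c["T"][:3,3]
def proj(c,P):
    P=np.atleast_2d(P).astype(float); Ti=np.linalg.inv(c["T"])
    rv=cv2.Rodrigues(Ti[:3,:3])[0]
    return cv2.projectPoints(P,rv,Ti[:3,3],c["K"],c["D"])[0].reshape(-1,2)
def ray(c,px):
    u=cv2.undistortPoints(np.array([[px]],float),c["K"],c["D"]).ravel()
    d=c["T"][:3,:3]@np.array([u[0],u[1],1]); return c["T"][:3,3],d/np.linalg.norm(d)
def onz(c,px,z):
    o,d=ray(c,px); return o+d*(z-o[2])/d[2]
E
python3 - <<'E'
from h import *
np.set_printoptions(precision=4,suppress=True)
s=st(); print(s)
print(ctrl.grip_point_offset)
for n in ["scene","side","wrist"]:
    c=cam(n,n+"0.png"); print(n,c["T"])
    for t in ["carrier","carrier_grip","stand","pointer_tip","parked","lid_handle","lid","drybox","housing","wash_bottle","nut_dish","rail_mid","carrier_hook"]:
        try:
            print(t,[(np.round(w(c,r["centre"]),3).tolist(),round(r["confidence"],2)) for r in ctrl.recognise(t,n)][:4])
        except Exception as e: print(t,e)
E
```

```text
pics
{'clock': 0.0, 'joints': array([-1.108 ,  0.2607, -0.1394,  1.1727, -0.    ,  1.5708]), 'qd': array([-0.002 ,  0.0006,  0.0009, -0.0002, -0.0011,  0.    ]), 'joint_efforts': array([  0.0027, -40.5681,  25.3921,   0.0188,   0.    ,   0.    ]), 'tcp_pos': array([ 0.2341, -0.4691,  0.2305]), 'orientation': array([ 0.162 , -0.1623,  0.6889, -0.6876]), 'force': array([-0.1208,  0.1036,  0.6822]), 'torque': array([-0.0349, -0.0673,  0.046 ]), 'opening': 0.08564678950709047}
-0.0187
scene [[-0.32    0.6481 -0.6911  1.3633]
 [ 0.9472  0.2336 -0.2195  0.3175]
 [ 0.0192 -0.7249 -0.6886  1.0007]
 [ 0.      0.      0.      1.    ]]
carrier [([0.325, 0.162, 0.085], 0.9), ([0.426, 0.172, 0.097], 0.7)]
carrier_grip [([0.426, 0.178, 0.095], 0.82), ([0.321, 0.158, 0.089], 0.73)]
stand [([0.452, 0.17, 0.041], 0.65)]
pointer_tip [([0.624, 0.173, 0.025], 0.45)]
parked [([0.608, 0.047, 0.118], 0.75), ([0.453, 0.172, 0.04], 0.48)]
lid_handle [([0.575, -0.307, 0.108], 0.86)]
lid [([0.578, -0.308, 0.108], 0.7)]
drybox [([0.619, -0.293, 0.107], 0.66)]
housing [([0.409, -0.024, 0.038], 0.55)]
wash_bottle
[... 599 characters left out ...]

lid_handle [([0.548, -0.293, 0.103], 0.7)]
lid [([0.409, 0.183, 0.098], 0.66), ([0.551, -0.297, 0.106], 0.58)]
drybox [([0.417, 0.181, 0.101], 0.69), ([0.543, -0.254, 0.104], 0.68)]
housing [([0.403, -0.01, 0.036], 0.71)]
wash_bottle []
nut_dish [([0.406, 0.408, 0.016], 0.85), ([0.6, 0.052, 0.129], 0.52)]
rail_mid []
carrier_hook [([0.316, 0.163, 0.078], 0.61), ([0.624, 0.177, 0.028], 0.38)]
wrist [[ 0.4472 -0.8456 -0.2916  0.3088]
 [-0.8944 -0.4228 -0.1457 -0.4319]
 [-0.0001  0.326  -0.9454  0.3751]
 [ 0.      0.      0.      1.    ]]
carrier []
carrier_grip []
stand []
pointer_tip []
parked []
lid_handle []
lid []
drybox []
housing []
wash_bottle []
nut_dish []
rail_mid []
carrier_hook []
```

Run:
```python
import cv2
for n in ["scene","side"]:
    a=cv2.imread(f"pics/{n}0.png"); cv2.imwrite(f"pics/{n}0b.png",cv2.resize(a,(800,600),interpolation=cv2.INTER_CUBIC))
```

```text
(no output)
```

View pics/scene0b.png

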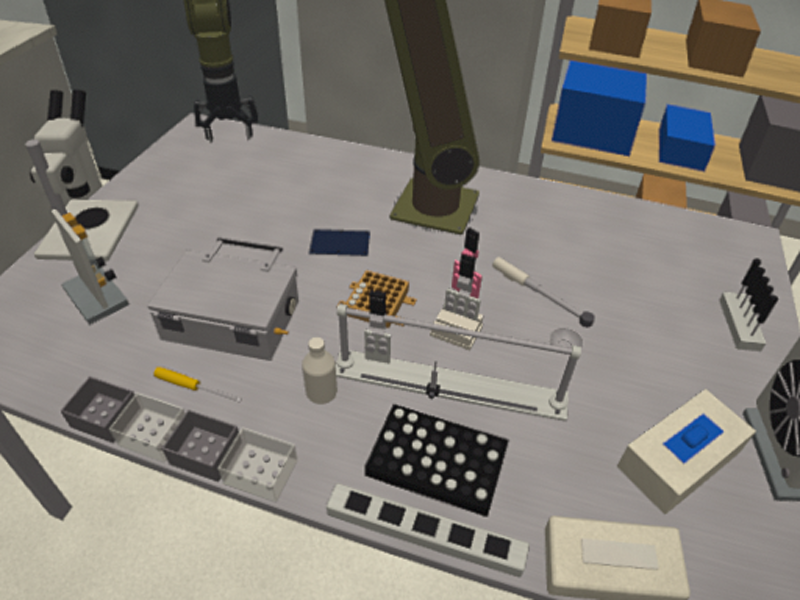

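View pics/side0b.png

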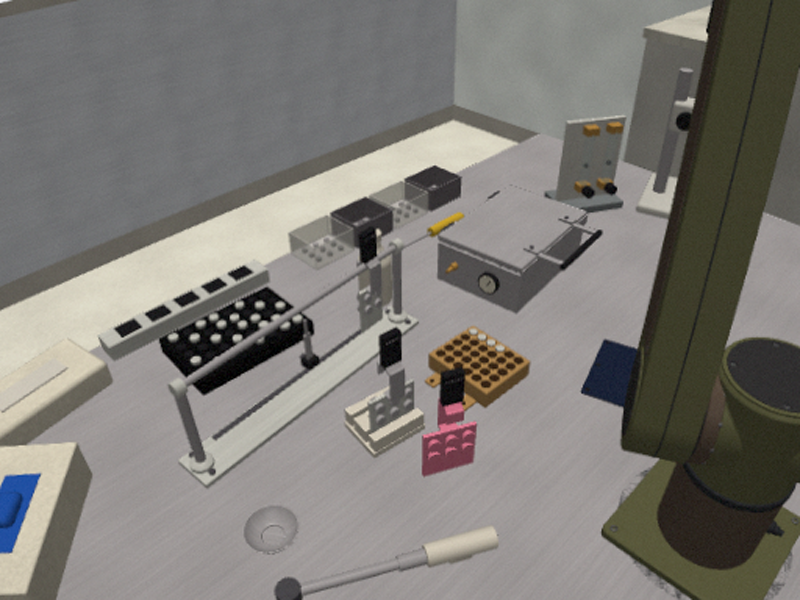

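Run:
```python
import cv2
def crop(n,x0,y0,wd,h,s,o):
    a=cv2.imread(f"pics/{n}0.png")[y0:y0+h,x0:x0+wd]; a=cv2.resize(a,None,fx=s,fy=s,interpolation=cv2.INTER_CUBIC)
    for i in range(0,wd,20): cv2.putText(a,str(x0+i),(i*s,8),0,.35,(0,0,255),1); cv2.line(a,(i*s,10),(i*s,16),(0,0,255),1)
    for i in range(0,h,20): cv2.putText(a,str(y0+i),(0,i*s+4),0,.35,(0,0,255),1)
    cv2.imwrite("pics/"+o,a)
crop("scene",210,140,170,130,4,"c1.png")
crop("side",105,130,200,185,4,"c2.png")
crop("scene",90,140,110,100,5,"c3.png")
crop("side",270,110,120,100,5,"c4.png")
```

```text
(no output)
```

View pics/c1.png

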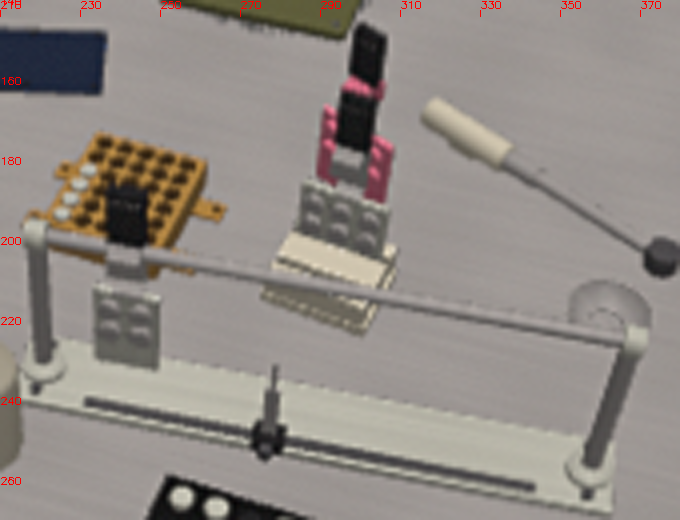

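View pics/c2.png

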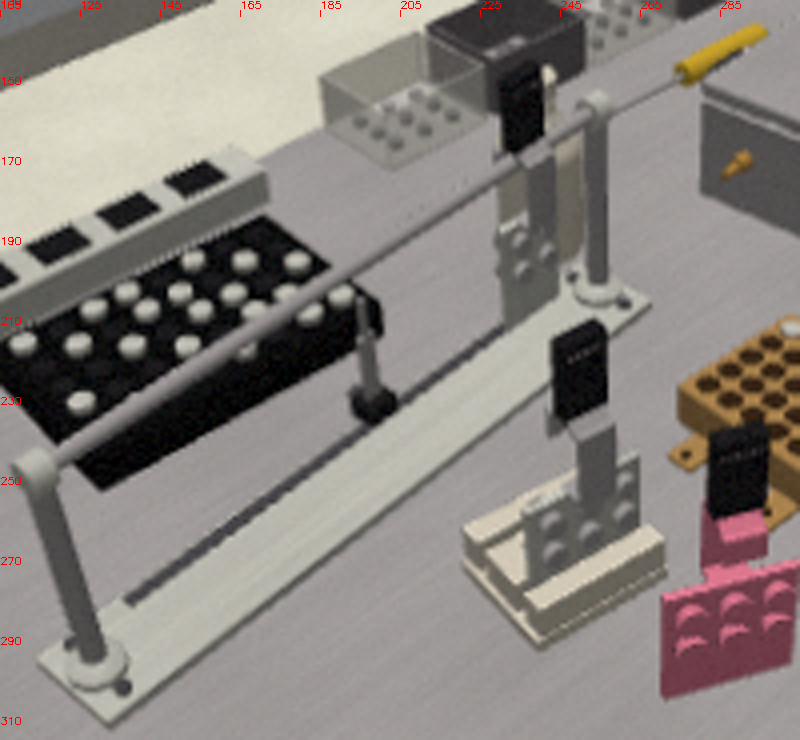

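View pics/c3.png

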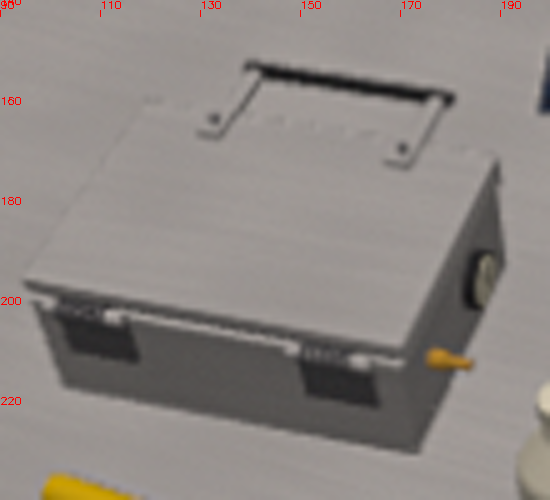

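View pics/c4.png

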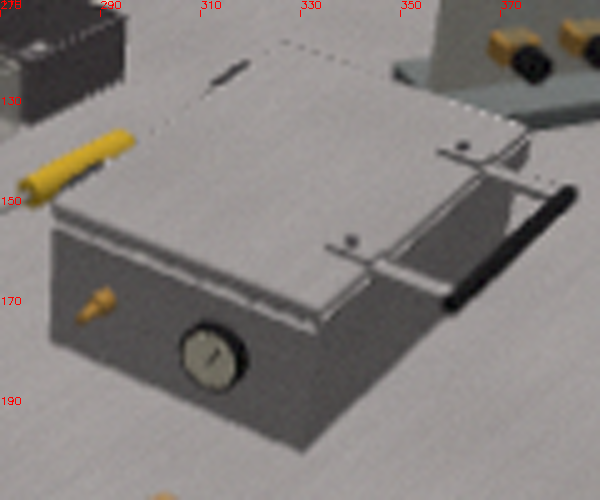

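```bash
cat > m1.py <<'E'
from h import *
np.set_printoptions(precision=4,suppress=True)
S=cam("scene");D=cam("side")
def o(u,v,x0,y0,s): return ((u+.5)/s-.5+x0,(v+.5)/s-.5+y0)
s1=lambda u,v:o(u,v,210,140,4); d1=lambda u,v:o(u,v,105,130,4); s2=lambda u,v:o(u,v,90,140,5); d2=lambda u,v:o(u,v,270,110,5)
def tri(a,b):
    o1,r1=ray(S,a);o2,r2=ray(D,b)
    A=np.stack([r1,-r2],1);k=np.linalg.lstsq(A,o2-o1,rcond=None)[0]
    p=o1+r1*k[0];q=o2+r2*k[1];return (p+q)/2,np.linalg.norm(p-q)
if __name__=="__main__":
    for n,a,b in [("railNear-y",s1(36,234),d1(594,105)),("railclear",s1(634,340),d1(38,470)),("ptr",s1(275,367),d1(360,298)),("griptop",s1(357,88),d1(582,328)),
      ("handleL",s2(250,66),d2(571,192)),("handleR",s2(450,98),d2(449,303)),("parkedgriptop",s1(127,186),d1(522,70)),("ptrbase",s1(268,437),d1(372,402)),
      ]:
        print(n,*tri(a,b))
    print("bar ends z .165 scene",onz(S,s1(36,234),.165),onz(S,s1(634,340),.165))
    print("side",onz(D,d1(594,105),.165),onz(D,d1(38,470),.165))
    print("ptr",onz(S,s1(275,367),.107),onz(D,d1(360,298),.107))
    print("handle",onz(S,s2(250,66),.101),onz(S,s2(450,98),.101),onz(D,d2(571,192),.101),onz(D,d2(449,303),.101))
    print("stand bottom side",onz(D,d1(543,648),0),onz(D,d1(667,572),0),onz(D,d1(463,565),0))
    print("footplate side",onz(D,d1(40,660),.01),onz(D,d1(112,722),.01),onz(D,d1(650,300),.01), "scene",onz(S,s1(612,505),.01))
    print("box side top",onz(D,d2(315,325),.1),onz(D,d2(50,205),.1),onz(D,d2(528,128),.1), "bottom",onz(D,d2(302,452),0),onz(D,d2(50,340),0))
    print(st()["clock"])
E
python3 m1.py
```

```text
railNear-y [ 0.6121 -0.0234  0.1692] 0.0011503303079880996
railclear [0.5671 0.4141 0.1684] 0.0016977180134501208
ptr [0.6254 0.1696 0.1078] 0.0012052301318206623
griptop [0.416  0.1721 0.21  ] 0.003697939670223611
handleL [ 0.4364 -0.4088  0.104 ] 2.653103369090471e-05
handleR [ 0.4209 -0.2536  0.1044] 0.0009773043992088164
parkedgriptop [0.6021 0.0456 0.2307] 0.0009062573487685835
ptrbase [0.6246 0.1705 0.0216] 0.0006131028191227056
bar ends z .165 scene [ 0.6088 -0.0245  0.165 ] [0.5641 0.4153 0.165 ]
side [ 0.6172 -0.0288  0.165 ] [0.5707 0.4121 0.165 ]
ptr [0.625 0.17  0.107] [0.6263 0.1683 0.107 ]
handle [ 0.4333 -0.4112  0.101 ] [ 0.4168 -0.2564  0.101 ] [ 0.4387 -0.4135  0.101 ] [ 0.4233 -0.2574  0.101 ]
stand bottom side [0.4086 0.2184 0.    ] [0.3983 0.1261 0.    ] [0.4897 0.2095 0.    ]
footplate side [0.5976 0.4359 0.01  ] [0.5308 0.4287 0.01  ] [ 0.5793 -0.0446  0.01  ] scene [0.5917 0.4372 0.01  ]
box side top [ 0.4649 -0.1875  0.1   ] [ 0.6566 -0.1772  0.1   ] [ 0.5021 -0.4654  0.1   ] bottom [ 0.471  -0.1994  0.    ] [ 0.6551 -0.1789  0.    ]
2.2
```

```bash
cat >> h.py <<'E'
def plan(p,yaw,flip=False,s=None):
    """offset mm & rotvec deg to reach TCP p with tool y down, tool z along yaw dir (x-axis rotated by yaw) (or minus)"""
    s=s or st(); A=Rt(s)
    z=np.array([np.cos(yaw),np.sin(yaw),0]); z=-z if flip else z
    y=np.array([0,0,-1.]); x=np.cross(y,z); B=np.stack([x,y,z],1)
    return np.round(A.T@(np.array(p)-s["tcp_pos"])*1e3,1), np.round(np.degrees(R.from_matrix(A.T@B).as_rotvec()),2)
E
python3 - <<'E'
from h import *
np.set_printoptions(precision=4,suppress=True)
s=st(); print(Rt(s)); 
for f in (0,1):
    print(plan([.42,.172,.30],-.11,f), plan([.575,.334,.3],.1026,f), plan([.4287,-.3312,.3],.0995,f))
c=cam("wrist"); print(np.array(c["T_tool_cam"]), c["K"])
E
```

```text
[[-0.8948 -0.      0.4464]
 [-0.4464  0.     -0.8948]
 [ 0.     -1.     -0.    ]]
(array([-452.6,  -68.7, -491.4]), array([  0.  , -57.18,  -0.  ])) (array([-663.6,  -68.7, -567.1]), array([  0.  , -69.36,  -0.  ])) (array([-235.7,  -68.7,  -37.2]), array([  0.  , -69.19,  -0.  ]))
(array([-452.6,  -68.7, -491.4]), array([  0.  , 122.82,   0.  ])) (array([-663.6,  -68.7, -567.1]), array([  0.  , 110.64,   0.  ])) (array([-235.7,  -68.7,  -37.2]), array([  0.  , 110.81,   0.  ]))
[[-0.0008  0.9454  0.326  -0.0835]
 [ 0.0001 -0.326   0.9454 -0.1438]
 [ 1.      0.0008  0.0002 -0.0007]
 [ 0.      0.      0.      1.    ]] [[319.7157   0.     255.4052]
 [  0.     319.7157 190.4293]
 [  0.       0.       1.    ]]
```

step_arm(fingers=[0,0,0,0,0,0,0,0,0,0,0,0,0,0], offset=[[-40,-68,-45],[-80,-68,-90],[-120,-68,-130],[-160,-68,-175],[-200,-68,-218],[-240,-68,-261],[-280,-68,-304],[-320,-68,-348],[-360,-68,-391],[-400,-68,-434],[-430,-68,-467],[-452,-68,-491],[-452,-68,-491],[-452,-68,-491]], delta_rot=[[0,-5,0],[0,-10,0],[0,-15,0],[0,-20,0],[0,-25,0],[0,-30,0],[0,-35,0],[0,-40,0],[0,-45,0],[0,-50,0],[0,-54,0],[0,-57.2,0],[0,-57.2,0],[0,-57.2,0]])

```text
clock: 4.0
tcp_pos: [0.4193, 0.171, 0.2992]
orientation: [-0.471, 0.472, -0.527, 0.527]
force: [0.7, 0.4, 0.0]
opening: 0.0855
```

Run:
```python
from h import *
np.set_printoptions(precision=4,suppress=True)
s=st(); print(s["clock"],s["tcp_pos"],s["joints"])
c=cam("wrist","w1.png"); 
a=cv2.imread("pics/w1.png"); cv2.imwrite("pics/w1b.png",cv2.resize(a,(800,600),interpolation=cv2.INTER_CUBIC))
print([ (w(c,r["centre"]),r["confidence"]) for r in ctrl.recognise("carrier_grip","wrist")])
# predicted grip top corners
def grip(x,y,yaw,z):
    return [[x+dx*np.cos(yaw)-dy*np.sin(yaw),y+dx*np.sin(yaw)+dy*np.cos(yaw),z] for dx,dy in ((-.006,-.015),(.006,-.015),(.006,.015),(-.006,.015))]
print(proj(c,grip(.42,.172,-.11,.204))*800/512)
```

```text
4.0 [0.4193 0.171  0.2992] [ 0.3875  0.1143 -0.1471  1.3101 -0.0004  2.0682]
[(array([0.416 , 0.1814, 0.1465]), 0.71), (array([0.326 , 0.1673, 0.135 ]), 0.56)]
[[390.2413 326.5109]
 [413.4854 326.5408]
 [414.111  270.588 ]
 [389.9495 270.5585]]
```

View pics/w1b.png

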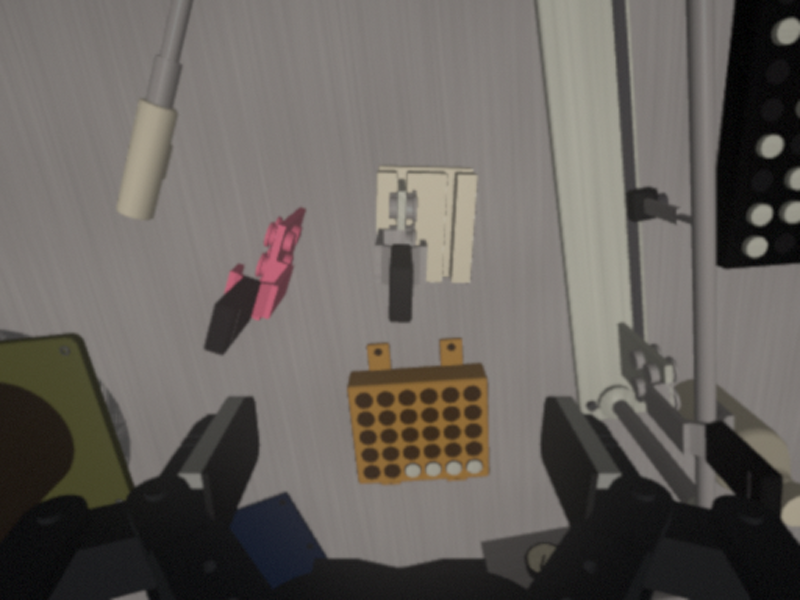

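step_arm(fingers=[0,0,0,0,0,0,0.5,1,1,1,1,1,1], offset=[[-3,30,0],[-3,65,0],[-3,95,0],[-3,120,0],[-3,136,0],[-3,136,0],[-3,136,0],[-3,136,0],[-3,136,0],[-3,136,0],[-3,136,0],[-3,136,0],[-3,136,0]], delta_rot=[[0,0,0],[0,0,0],[0,0,0],[0,0,0],[0,0,0],[0,0,0],[0,0,0],[0,0,0],[0,0,0],[0,0,0],[0,0,0],[0,0,0],[0,0,0]], grip_force=50)

```text
clock: 5.72
tcp_pos: [0.42, 0.1736, 0.1638]
orientation: [-0.472, 0.471, -0.527, 0.527]
force: [-0.5, 0.4, 5.1]
opening: 0.0113
```

step_arm(fingers=[1,1,1,1,1,1], offset=[[0,-6,0],[0,-16,0],[0,-28,0],[0,-42,0],[0,-54,0],[0,-54,0]], delta_rot=[[0,0,0],[0,0,0],[0,0,0],[0,0,0],[0,0,0],[0,0,0]])

```text
clock: 6.48
tcp_pos: [0.4208, 0.174, 0.2191]
orientation: [-0.473, 0.47, -0.527, 0.527]
force: [1.1, 0.1, -3.0]
opening: 0.0115
```

Run:
```python
from h import *
np.set_printoptions(precision=4,suppress=True)
s=st(); print(s["clock"],s["tcp_pos"],s["opening"],s["force"])
a=.1026; M=np.array([.5896,.1953]); X=np.array([np.cos(a),np.sin(a)]);Y=np.array([-X[1],X[0]])
for x,y in ((-.06,.13),(0,.13),(0,-.029)):
    p=M+X*x+Y*y; print(p,plan([*p,.2178],a))
for n in ("scene","side"): cam(n,n+"1.png")
def crop(n,x0,y0,wd,h,s,o):
    a=cv2.imread(f"pics/{n}.png")[y0:y0+h,x0:x0+wd]; cv2.imwrite("pics/"+o,cv2.resize(a,None,fx=s,fy=s,interpolation=cv2.INTER_CUBIC))
crop("side1",105,60,200,150,4,"c5.png")
```

```text
6.475 [0.4208 0.174  0.2191] 0.011513984228231399 [ 1.0939  0.0614 -2.9753]
[0.5166 0.3185] (array([-154.2,    1.8,   79.2]), array([ -0.18, -12.24,  -0.07]))
[0.5763 0.3246] (array([-166.9,    2. ,  137.9]), array([ -0.18, -12.24,  -0.07]))
[0.5926 0.1665] (array([-11.5,   1.9, 171.6]), array([ -0.18, -12.24,  -0.07]))
```

View pics/side1.png

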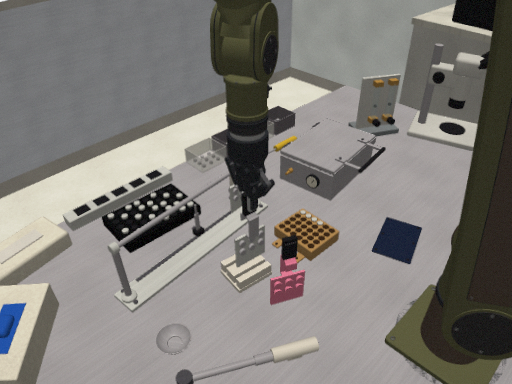

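step_arm(fingers=[1,1,1,1,1,1,1], offset=[[-25,1,12],[-60,1,30],[-100,1,50],[-135,1,69],[-154,1,79],[-154,1.5,79],[-154,1.5,79]], delta_rot=[[0,-2,0],[0,-5,0],[0,-8,0],[0,-11,0],[0,-12.2,0],[-0.2,-12.2,0],[-0.2,-12.2,0]])

```text
clock: 7.45
tcp_pos: [0.5145, 0.3171, 0.2155]
orientation: [-0.523, 0.526, -0.475, 0.473]
force: [0.4, -0.6, -1.8]
opening: 0.0112
```

Run:
```python
from h import *
np.set_printoptions(precision=4,suppress=True)
s=st(); print(s["clock"],s["tcp_pos"],s["opening"],s["force"])
a=.1026; M=np.array([.5896,.1953]); X=np.array([np.cos(a),np.sin(a)]);Y=np.array([-X[1],X[0]])
for x,y in ((0,.13),(0,-.029)):
    p=M+X*x+Y*y; print(p,plan([*p,.2178],a))
for n in ("scene","side","wrist"): cam(n,n+"2.png")
def crop(n,x0,y0,wd,h,s,o):
    a=cv2.imread(f"pics/{n}.png")[y0:y0+h,x0:x0+wd]; cv2.imwrite("pics/"+o,cv2.resize(a,None,fx=s,fy=s,interpolation=cv2.INTER_CUBIC))
crop("side2",90,140,190,150,4,"c6.png")
crop("scene2",260,100,140,150,4,"c7.png")
crop("wrist2",0,0,512,384,1.5,"c8.png")
```

```text
7.45 [0.5145 0.3171 0.2155] 0.011224617394918191 [ 0.3513 -0.5519 -1.7595]
[0.5763 0.3246] (array([-1.2, -2.6, 62.2]), array([ 0.29, -0.05,  0.05]))
[0.5926 0.1665] (array([157.8,  -2.5,  62.3]), array([ 0.29, -0.05,  0.05]))
```

View pics/c6.png

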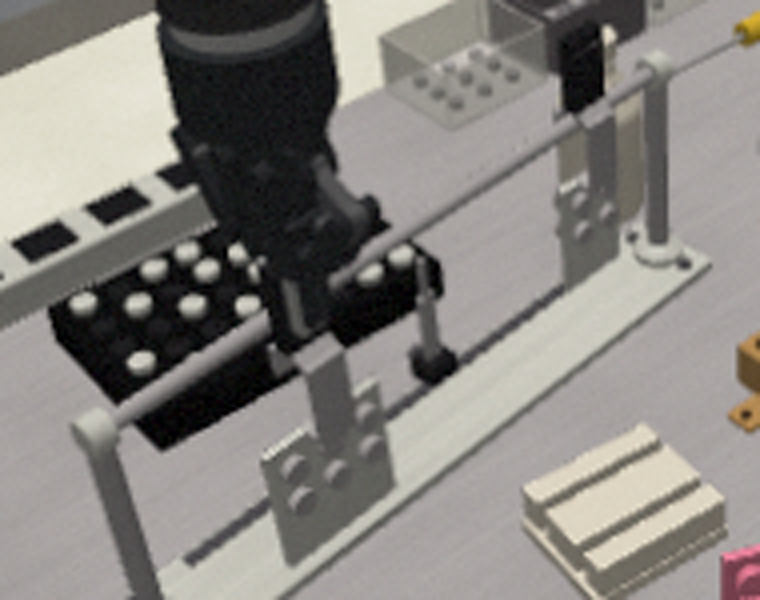

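View pics/c7.png

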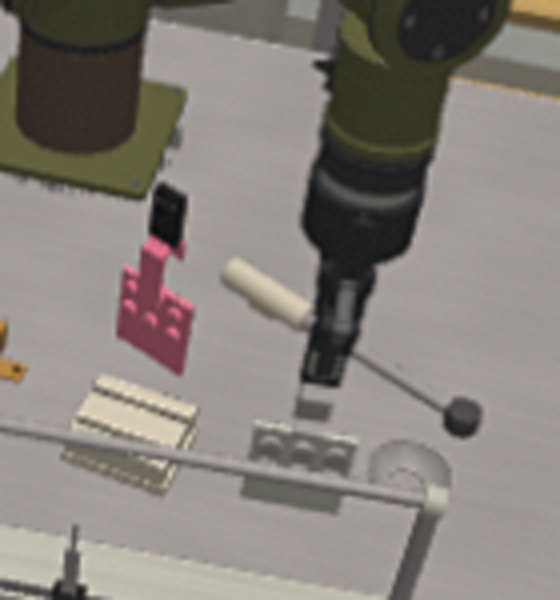

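View pics/c8.png

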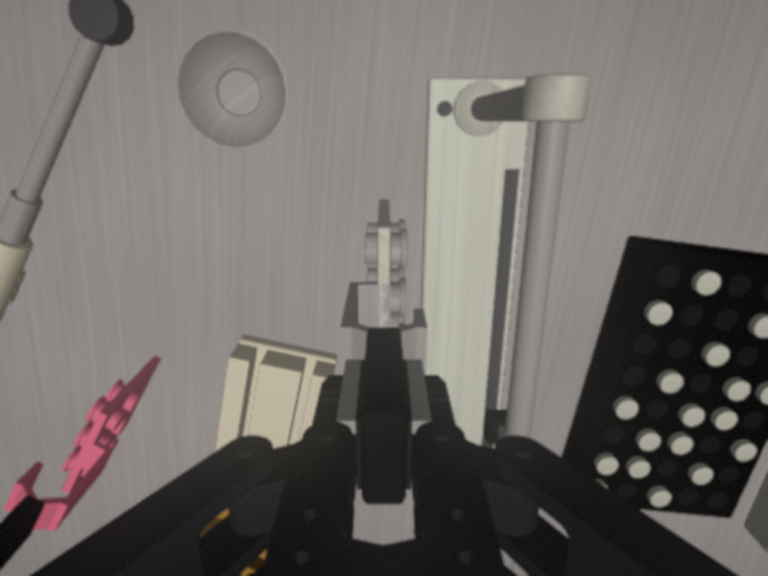

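Run:
```python
from h import *
np.set_printoptions(precision=4,suppress=True)
c=cam("wrist")
a=.1026; M=np.array([.5896,.1953]); X=np.array([np.cos(a),np.sin(a)]);Y=np.array([-X[1],X[0]])
for y in (.20,.15,.1,.05):
    p=M+Y*y; q=[np.r_[p+X*d,.165] for d in (-.006,0,.006)]; print(y,(proj(c,q)*1.5).round(1).tolist())
for y in (.24,.2):
    q=[np.r_[M+Y*y+X*d,.01] for d in (-.035,.035)]; print(y,(proj(c,q)*1.5).round(1).tolist())
print("ptr base",proj(c,[[.6246,.1705,.02]])*1.5)
# carrier plate bottom predicted, hook
s=st(); t=s["tcp_pos"]
for nm,(dx,dy,z) in {"plateTopL":(0,.039,.084),"plateTopR":(0,-.039,.084),"crown":(0,.012,.135),"back":(-.016,.012,.13),"lip":(.016,.012,.114),"gripend":(0,.015,.192),"gripend2":(0,-.015,.192),"gr":(0,.015,.138)}.items():
    p=np.r_[t[:2]+X*dx+Y*dy, t[2]-.1518+z]; print(nm,proj(c,p)*1.5)
```

```text
0.2 [[526.9, 156.2], [542.1, 156.3], [557.3, 156.3]]
0.15 [[515.7, 276.9], [529.8, 276.9], [543.8, 276.9]]
0.1 [[506.0, 379.9], [519.0, 379.9], [531.9, 379.9]]
0.05 [[497.5, 468.5], [509.5, 468.5], [521.6, 468.5]]
0.24 [[425.1, 78.9], [528.9, 79.1]]
0.2 [[423.6, 140.7], [523.5, 140.8]]
ptr base [[497.6291 426.4509]]
plateTopL [[385.4169 227.7161]]
plateTopR [[385.2532 381.1523]]
crown [[385.414  329.9909]]
back [[342.7788 324.4365]]
lip [[424.7372 308.7099]]
gripend [[385.5438 412.7458]]
gripend2 [[385.4139 507.2251]]
gr [[385.4273 325.7734]]
```

Run:
```python
from h import *
a=cv2.imread("pics/wrist2.png")
a=a[80:290,240:400]; a=cv2.resize(a,None,fx=4,fy=4,interpolation=cv2.INTER_CUBIC)[:600]
cv2.imwrite("pics/c9.png",a)
g=cv2.imread("pics/wrist2.png",0).astype(int)
for v in (104,130,160,190,210,230,250): print(v,g[v,315:385].tolist())
```

```text
104 [181, 182, 182, 180, 180, 180, 182, 182, 182, 182, 181, 183, 183, 182, 180, 180, 182, 185, 185, 184, 181, 179, 178, 176, 176, 177, 178, 177, 179, 177, 178, 179, 179, 174, 157, 140, 139, 140, 141, 130, 106, 91, 94, 104, 113, 118, 124, 129, 131, 136, 140, 147, 150, 150, 148, 144, 141, 138, 136, 131, 125, 126, 135, 140, 142, 142, 142, 142, 142, 143]
130 [181, 179, 178, 181, 180, 181, 180, 178, 180, 181, 181, 180, 178, 178, 181, 184, 183, 182, 177, 160, 120, 91, 83, 82, 82, 84, 83, 84, 92, 129, 167, 173, 155, 146, 143, 144, 137, 118, 93, 92, 102, 111, 118, 124, 127, 132, 135, 141, 146, 149, 148, 146, 144, 141, 139, 136, 131, 126, 131, 139, 143, 142, 143, 144, 145, 144, 144, 142, 139, 140]
160 [178, 178, 178, 177, 177, 176, 178, 179, 178, 177, 176, 177, 179, 180, 178, 178, 172, 150, 104, 82, 82, 83, 83, 83, 82, 89, 117, 159, 172, 164, 151, 146, 145, 140, 121, 96, 94, 104, 111, 120, 125, 128, 132, 136, 141, 145, 146, 147, 145, 142, 140, 138, 134, 129, 128, 136, 144, 146, 146, 145, 145, 143, 143, 144, 146, 145, 143, 141, 142, 143]
190 [176, 176, 175, 177, 178, 177, 176, 174, 175, 177, 1
[... 628 characters left out ...]
5, 136]
230 [178, 177, 175, 175, 176, 177, 178, 178, 176, 178, 173, 151, 103, 81, 79, 80, 80, 79, 83, 102, 136, 161, 156, 143, 140, 140, 132, 114, 96, 98, 108, 115, 122, 127, 131, 134, 138, 140, 142, 143, 142, 140, 140, 136, 130, 127, 129, 137, 140, 138, 137, 137, 140, 139, 138, 134, 133, 134, 136, 136, 138, 139, 136, 136, 135, 136, 136, 135, 136, 136]
250 [174, 173, 173, 173, 177, 176, 177, 177, 174, 156, 112, 82, 77, 77, 78, 77, 81, 95, 131, 157, 153, 134, 138, 138, 129, 108, 93, 97, 107, 116, 123, 127, 132, 135, 136, 139, 140, 141, 140, 139, 136, 133, 129, 127, 134, 138, 138, 139, 138, 137, 134, 134, 133, 135, 136, 137, 137, 136, 135, 135, 136, 135, 135, 137, 136, 136, 135, 137, 136, 136]
```

View pics/c9.png

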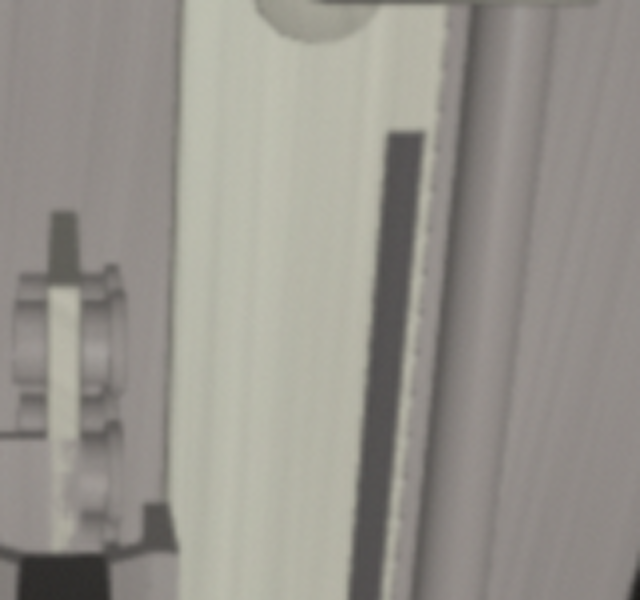

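step_arm(fingers=[1,1,1,1,1,1,1,1,1], offset=[[-1,-2.5,0],[-1,-2.5,8],[-1,-2.5,18],[-1,-2.5,28],[-1,-2.5,38],[-1,-2.5,48],[-1,-2.5,57],[-1,-2.5,64],[-1,-2.5,64]], delta_rot=[[0.3,0,0],[0.3,0,0],[0.3,0,0],[0.3,0,0],[0.3,0,0],[0.3,0,0],[0.3,0,0],[0.3,0,0],[0.3,0,0]])

```text
clock: 8.78
tcp_pos: [0.579, 0.3246, 0.2187]
orientation: [0.525, -0.524, 0.474, -0.475]
force: [-1.0, -0.6, -2.9]
opening: 0.0118
```

Run:
```python
from h import *
np.set_printoptions(precision=4,suppress=True)
s=st(); print(s["clock"],s["tcp_pos"],s["opening"],s["force"],s["torque"])
for n in ("scene","side","wrist"): cam(n,n+"3.png")
def crop(n,x0,y0,wd,h,s,o):
    a=cv2.imread(f"pics/{n}.png")[y0:y0+h,x0:x0+wd]; cv2.imwrite("pics/"+o,cv2.resize(a,None,fx=s,fy=s,interpolation=cv2.INTER_CUBIC))
crop("side3",90,160,120,110,6,"c10.png")
crop("wrist3",150,100,250,200,3,"c11.png")
```

```text
8.775 [0.579  0.3246 0.2187] 0.01175953620152672 [-0.953  -0.5679 -2.9182] [-0.0189  0.0194  0.0268]
```

View pics/c10.png

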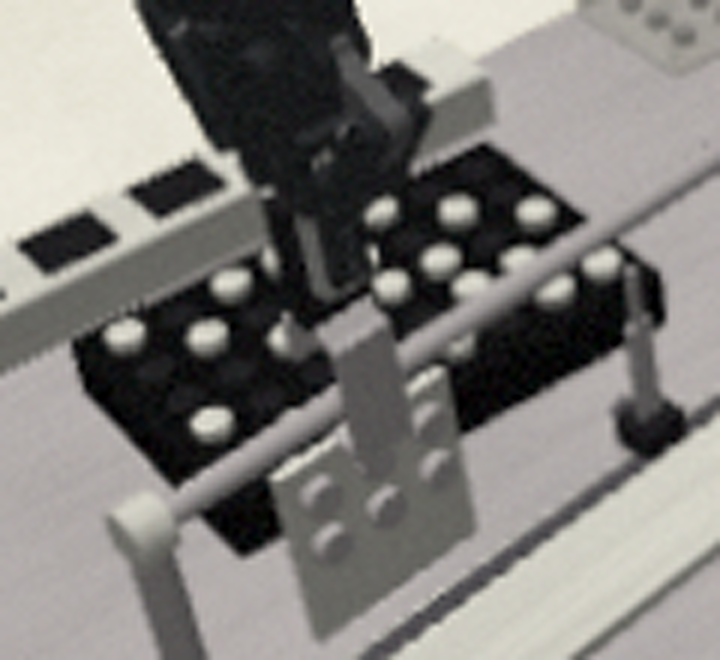

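View pics/c11.png

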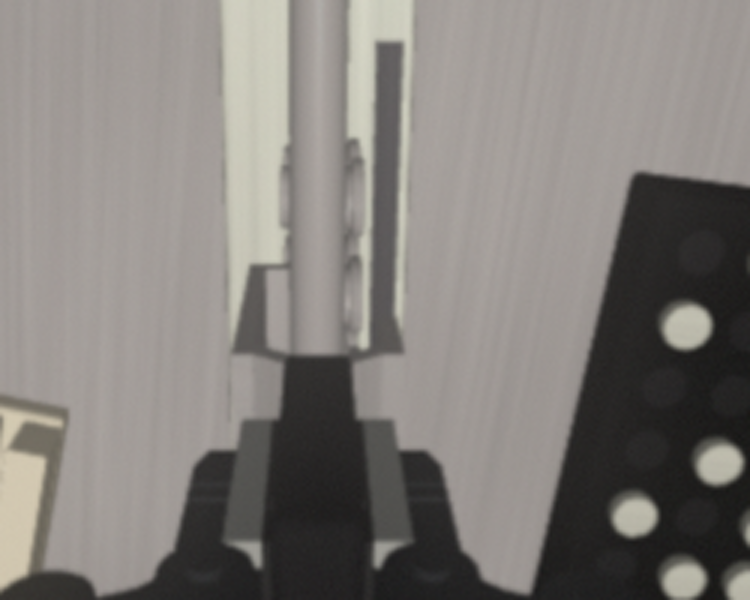

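step_arm(fingers=[1,1,1,1,1,1,1,1], offset=[[0,6,0],[0,12,0],[0,18,0],[0,23,0],[0,27,0],[0,29,0],[0,29,0],[0,29,0]], delta_rot=[[0,0,0],[0,0,0],[0,0,0],[0,0,0],[0,0,0],[0,0,0],[0,0,0],[0,0,0]])

```text
clock: 9.93
tcp_pos: [0.5784, 0.3246, 0.1901]
orientation: [0.525, -0.524, 0.474, -0.474]
force: [1.2, -0.1, -2.2]
opening: 0.012
```

step_arm(fingers=[1,1,1], offset=[[0,1,0],[0,1.5,0],[0,1.5,0]], delta_rot=[[0,0,0],[0,0,0],[0,0,0]])

```text
clock: 10.3
tcp_pos: [0.5783, 0.3246, 0.1886]
orientation: [0.525, -0.524, 0.474, -0.474]
force: [-1.4, -0.1, -3.0]
opening: 0.0115
```

Run:
```python
from h import *
np.set_printoptions(precision=4,suppress=True)
s=st(); print(s["clock"],s["tcp_pos"],s["opening"],s["force"],s["torque"])
a=.1026; M=np.array([.5911,.1955]); X=np.array([np.cos(a),np.sin(a)]);Y=np.array([-X[1],X[0]])
print((s["tcp_pos"][:2]-M)@X,(s["tcp_pos"][:2]-M)@Y)
for n in ("side",): cam(n,n+"4.png")
def crop(n,x0,y0,wd,h,s,o):
    a=cv2.imread(f"pics/{n}.png")[y0:y0+h,x0:x0+wd]; cv2.imwrite("pics/"+o,cv2.resize(a,None,fx=s,fy=s,interpolation=cv2.INTER_CUBIC))
crop("side4",90,160,120,110,6,"c12.png")
```

```text
10.3 [0.5783 0.3246 0.1886] 0.011466542075245703 [-1.3917 -0.0963 -3.009 ] [ 0.0008 -0.0158  0.0077]
0.0005383173638714731 0.12976785987537487
```

View pics/c12.png

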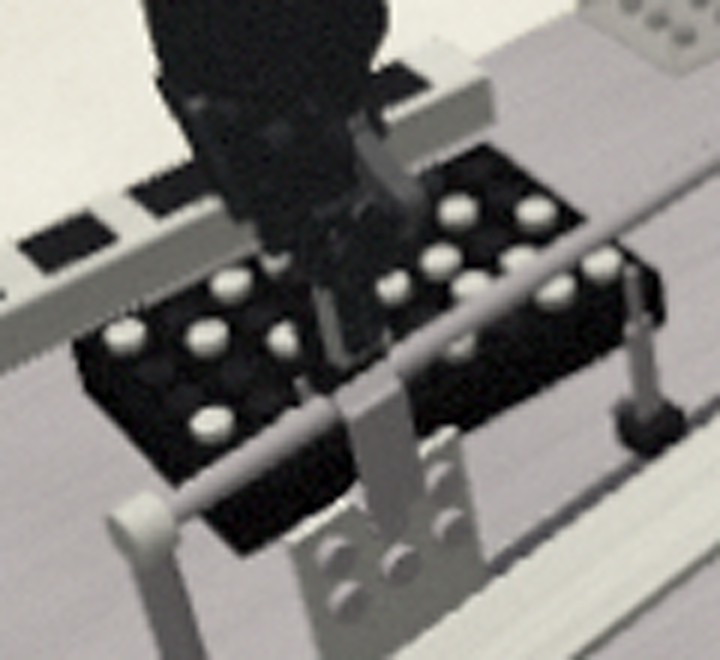

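step_arm(fingers=[1,1,1], offset=[[0,0.8,0],[0,1.2,0],[0,1.2,0]], delta_rot=[[0,0,0],[0,0,0],[0,0,0]])

```text
clock: 10.72
tcp_pos: [0.5785, 0.3247, 0.1879]
orientation: [0.526, -0.524, 0.474, -0.474]
force: [-0.3, -0.6, 0.3]
opening: 0.0117
```

Run:
```python
from h import *
np.set_printoptions(precision=4,suppress=True)
s=st(); print(s["clock"],s["tcp_pos"],s["opening"],s["force"],s["torque"])
a=.1026; M=np.array([.5911,.1955]); X=np.array([np.cos(a),np.sin(a)]);Y=np.array([-X[1],X[0]])
p=M-.0292*Y; print(p,plan([*p,s["tcp_pos"][2]],a))
```

```text
10.725 [0.5785 0.3247 0.1879] 0.011660885003298734 [-0.2625 -0.6479  0.3131] [-0.1261  0.1111 -0.0096]
[0.5941 0.1665] (array([159. ,  -0.1,  -0.5]), array([-0.16, -0.07, -0.04]))
```

step_arm(fingers=[1,1,1,1,1,1,1,1,1,1,1,1,1,1], offset=[[5,-0.2,0],[13,-0.2,0],[23,-0.2,0],[33,-0.2,0],[43,-0.2,0],[53,-0.2,0],[63,-0.2,0],[73,-0.2,0],[83,-0.2,0],[93,-0.2,-0.3],[103,-0.2,-0.3],[113,-0.2,-0.3],[120,-0.2,-0.3],[120,-0.2,-0.3]], delta_rot=[[0,0,0],[0,0,0],[0,0,0],[0,0,0],[0,0,0],[0,0,0],[0,0,0],[0,0,0],[0,0,0],[0,0,0],[0,0,0],[0,0,0],[0,0,0],[0,0,0]])

```text
clock: 12.48
tcp_pos: [0.5904, 0.2039, 0.1881]
orientation: [0.525, -0.524, 0.473, -0.475]
force: [-1.7, -1.7, -0.4]
opening: 0.0115
```

Run:
```python
from h import *
np.set_printoptions(precision=4,suppress=True)
s=st(); print(s["clock"],s["tcp_pos"],s["opening"],s["force"],s["torque"])
for n in ("scene","side","wrist"): cam(n,n+"5.png")
def crop(n,x0,y0,wd,h,s,o):
    a=cv2.imread(f"pics/{n}.png")[y0:y0+h,x0:x0+wd]; cv2.imwrite("pics/"+o,cv2.resize(a,None,fx=s,fy=s,interpolation=cv2.INTER_CUBIC))
crop("side5",140,130,130,120,5,"c13.png")
crop("scene5",210,150,130,120,5,"c14.png")
crop("wrist5",100,60,300,250,2.4,"c15.png")
```

```text
12.475 [0.5904 0.2039 0.1881] 0.011459421375770076 [-1.6636 -1.7386 -0.369 ] [-0.4977  0.3183  0.0147]
```

View pics/c13.png

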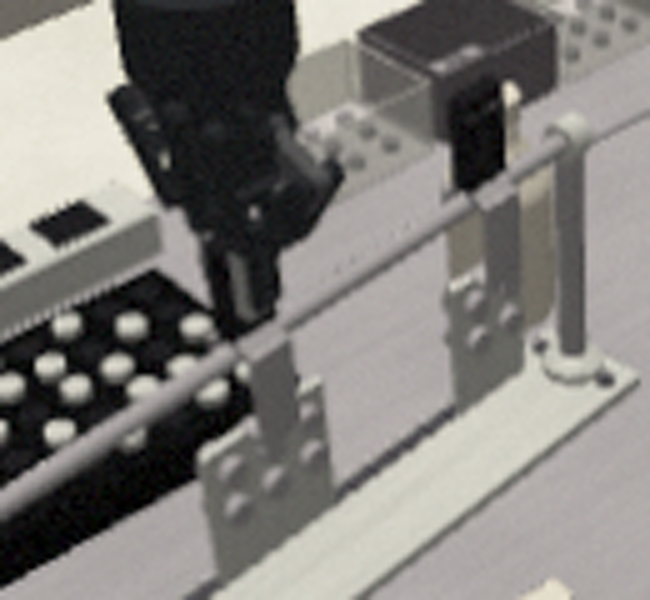

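View pics/c14.png

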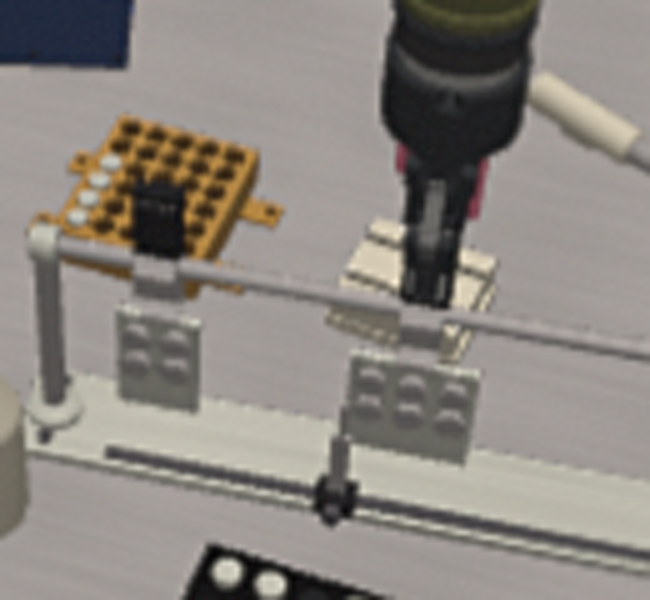

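View pics/c15.png

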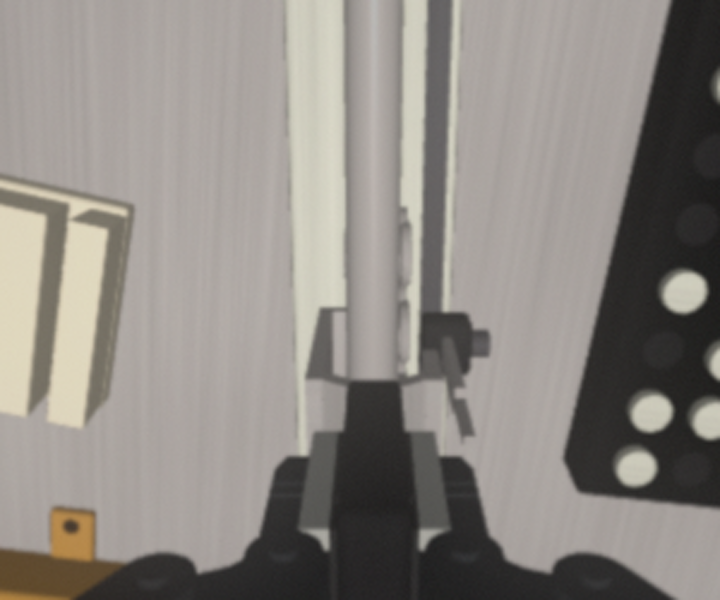

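```bash
cat > m5.py <<'E'
from h import *
np.set_printoptions(precision=4,suppress=True)
s=st();t=s["tcp_pos"]
c=cam("wrist"); S=cam("scene"); D=cam("side")
a=.1026; M=np.array([.5911,.1955]); X=np.array([np.cos(a),np.sin(a)]);Y=np.array([-X[1],X[0]])
o=lambda u,v:((u+.5)/2.4-.5+100,(v+.5)/2.4-.5+60)
pt=onz(c,o(468,435),.107); print("ptr wrist",pt,"rel tcp X,Y",(pt[:2]-t[:2])@X,(pt[:2]-t[:2])@Y)
print("TCP in rail", (t[:2]-M)@X,(t[:2]-M)@Y, "ptr tri",(np.array([.6254,.1696])-M)@Y)
for nm,(dx,dy,z) in {"backNearCorner top":(-.016,.012,.129),"lipnear":(.016,.012,.114),"gripnear bottom":(-.006,.015,.138),"gripnear botR":(.006,.015,.138),"ptTopL":(0,.039,.084)}.items():
    p=np.r_[t[:2]+X*dx+Y*dy,t[2]-.1518+z]; q=proj(c,p)[0]; print(nm,(q[0]-100+.5)*2.4,(q[1]-60+.5)*2.4)
# scene: plate top corners & pin columns
s5=lambda u,v:((u+.5)/5-.5+210,(v+.5)/5-.5+150)
d5=lambda u,v:((u+.5)/5-.5+140,(v+.5)/5-.5+130)
zt=t[2]-.1518+.084
for nm,px in {"plTL":s5(349,350),"plTR":s5(481,370)}.items():
    p=onz(S,px,zt); print(nm,p,(p[:2]-M)@Y)
for nm,px,zz in (("side TL",d5(198,455),zt),("side TR",d5(324,378),zt)):
    p=onz(D,px,zz); print(nm,p,(p[:2]-M)@Y,(p[:2]-M)@X)
E
python3 m5.py
```

```text
ptr wrist [0.6241 0.1728 0.107 ] rel tcp X,Y 0.030430920275222394 -0.03512168284268817
TCP in rail 0.00010361522825808239 0.009195348005170658 ptr tri -0.029276806989783397
backNearCorner top 308.82855440536446 374.70416663824733
lipnear 439.2166558864923 350.92407043452954
gripnear bottom 350.0030300601672 378.44887507235404
gripnear botR 403.66585149826335 378.3803229771664
ptTopL 375.8992435582722 221.52285132217986
plTL [0.5908 0.1625 0.1202] -0.032764803076275786
plTR [0.5798 0.2413 0.1202] 0.04668411494065213
side TL [0.589  0.2411 0.1202] 0.0455822666968383 0.002594382969467958
side TR [0.5918 0.1631 0.1202] -0.032323997951799216 -0.00260177724024994
```

step_arm(fingers=[1,1,1,1,1,1,1], offset=[[6,0,0],[14,0,0],[22,0,0],[30,0,0],[35,0,0],[35,0,0],[35,0,0]], delta_rot=[[0,0,0],[0,0,0],[0,0,0],[0,0,0],[0,0,0],[0,0,0],[0,0,0]])

```text
clock: 13.65
tcp_pos: [0.5938, 0.1692, 0.1881]
orientation: [0.525, -0.525, 0.473, -0.475]
force: [-2.1, -2.5, 0.1]
opening: 0.0113
```

Run:
```python
from h import *
np.set_printoptions(precision=4,suppress=True)
s=st(); print(s["clock"],s["tcp_pos"],s["opening"],s["force"],s["torque"])
for n in ("scene","side","wrist"): cam(n,n+"6.png")
def crop(n,x0,y0,wd,h,s,o):
    a=cv2.imread(f"pics/{n}.png")[y0:y0+h,x0:x0+wd]; cv2.imwrite("pics/"+o,cv2.resize(a,None,fx=s,fy=s,interpolation=cv2.INTER_CUBIC))
crop("side6",160,150,80,80,8,"c16.png")
crop("scene6",240,180,80,80,8,"c17.png")
crop("wrist6",200,150,150,130,5,"c18.png")
```

```text
13.65 [0.5938 0.1692 0.1881] 0.011319043149307257 [-2.1297 -2.4569  0.0935] [-0.5358  0.4095  0.0041]
```

View pics/c16.png

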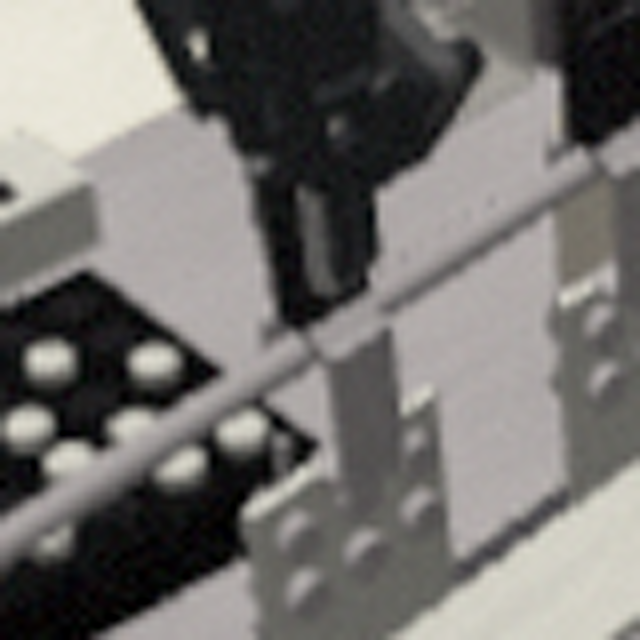

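View pics/c17.png

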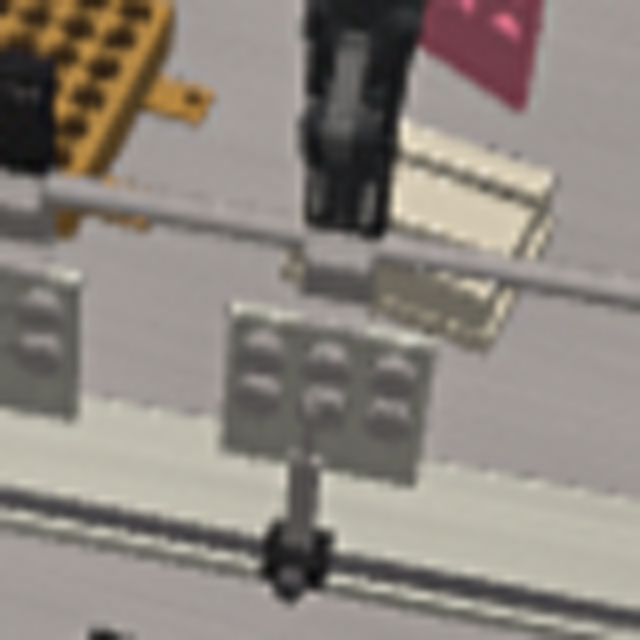

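View pics/c18.png

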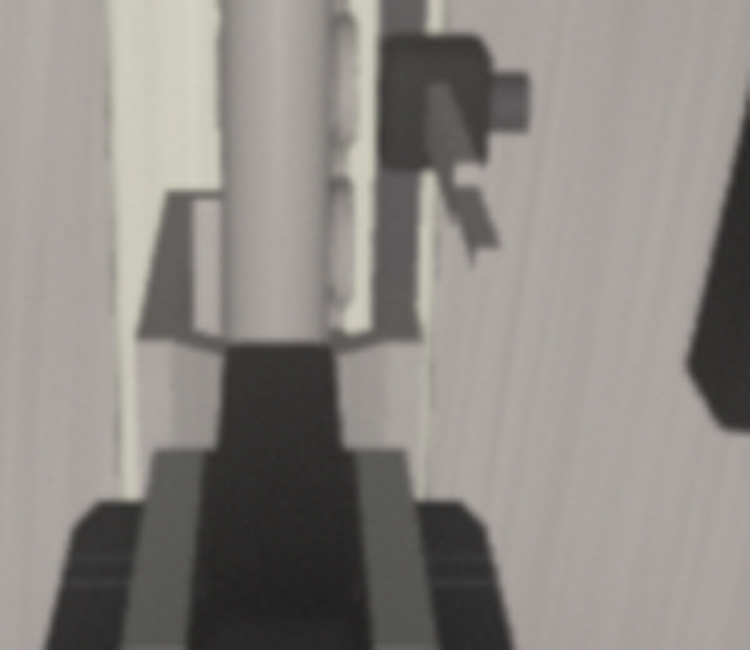

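```bash
cat > m6.py <<'E'
from h import *
np.set_printoptions(precision=4,suppress=True)
s=st();t=s["tcp_pos"]
c=cam("wrist"); S=cam("scene"); D=cam("side")
a=.1026; M=np.array([.5911,.1955]); X=np.array([np.cos(a),np.sin(a)]);Y=np.array([-X[1],X[0]])
f=lambda x0,y0,k:(lambda u,v:((u+.5)/k-.5+x0,(v+.5)/k-.5+y0))
o=f(200,150,5);sc=f(240,180,8);sd=f(160,150,8)
r=lambda p:(np.round(p,4),"railx,y",round((p[:2]-M)@X,4),round((p[:2]-M)@Y,4))
print("tcp",r(t))
print("ptr wrist",r(onz(c,o(485,252),.107)))
print("ptr base wrist",r(onz(c,o(438,85),.05)))
for n,dx,dy,z in (("back near",-.016,.012,.129),("gripnear",.006,.015,.138),("lip",.016,.012,.114)):
    q=proj(c,np.r_[t[:2]+X*dx+Y*dy,t[2]-.1518+z])[0]; print(n,(q[0]-200+.5)*5,(q[1]-150+.5)*5, 'next mm', (proj(c,np.r_[t[:2]+X*dx+Y*(dy-.001),t[2]-.1518+z])[0]-q)*5)
zt=t[2]-.1518+.084
print("scene",r(onz(S,sc(233,303),zt)),r(onz(S,sc(437,345),zt)))
print("side",r(onz(D,sd(247,518),zt)),r(onz(D,sd(433,388),zt)))
for nm,u in (("ptr tip",(307,405)),): print(nm,r(onz(S,sc(*u),.107)))
E
python3 m6.py
```

```text
tcp (array([0.5938, 0.1694, 0.1881]), 'railx,y', np.float64(-0.0), np.float64(-0.0263))
ptr wrist (array([0.6242, 0.1717, 0.107 ]), 'railx,y', np.float64(0.0305), np.float64(-0.0271))
ptr base wrist (array([0.6211, 0.1822, 0.05  ]), 'railx,y', np.float64(0.0285), np.float64(-0.0163))
back near 143.37773193663423 330.4242383471335 next mm [0.253  8.0989]
gripnear 340.97871590559237 338.190269314417 next mm [-0.1122  8.5299]
lip 415.0675125539942 280.7263350621915 next mm [-0.2229  7.5946]
scene (array([0.5933, 0.1297, 0.1203]), 'railx,y', np.float64(-0.0045), np.float64(-0.0657)) (array([0.5879, 0.2076, 0.1203]), 'railx,y', np.float64(-0.0019), np.float64(0.0123))
side (array([0.5884, 0.2085, 0.1203]), 'railx,y', np.float64(-0.0013), np.float64(0.0132)) (array([0.5974, 0.1288, 0.1203]), 'railx,y', np.float64(-0.0005), np.float64(-0.067))
ptr tip (array([0.6211, 0.1675, 0.107 ]), 'railx,y', np.float64(0.0269), np.float64(-0.0309))
```

Run:
```python
from h import *
a=.1026; M=np.array([.5911,.1955]); X=np.array([np.cos(a),np.sin(a)]);Y=np.array([-X[1],X[0]])
S=cam("scene");D=cam("side")
def ov(fn,c,x0,y0,w_,h_,k,out):
    im=cv2.imread("pics/"+fn)[y0:y0+h_,x0:x0+w_]; im=cv2.resize(im,None,fx=k,fy=k,interpolation=cv2.INTER_CUBIC)
    im2=im.copy()
    for yp,col in ((-.027,(0,0,255)),(-.030,(0,255,0))):
        P=[np.r_[M+X*.032+Y*(yp+d),z] for d in (0,) for z in np.linspace(.035,.107,2)]
        q=(proj(c,P)-[x0,y0]+.5)*k-.5
        cv2.line(im2,tuple(np.round(q[0]).astype(int)),tuple(np.round(q[1]).astype(int)),col,1)
    cv2.imwrite("pics/"+out,np.hstack([im,im2]))
ov("scene0.png",S,262,215,30,45,12,"p1.png")
ov("side0.png",D,182,190,30,50,11,"p2.png")
```

```text
(no output)
```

View pics/p1.png

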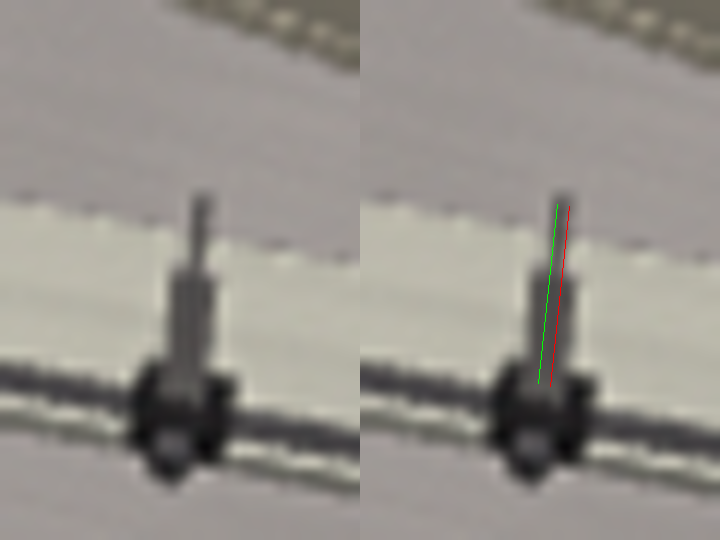

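View pics/p2.png

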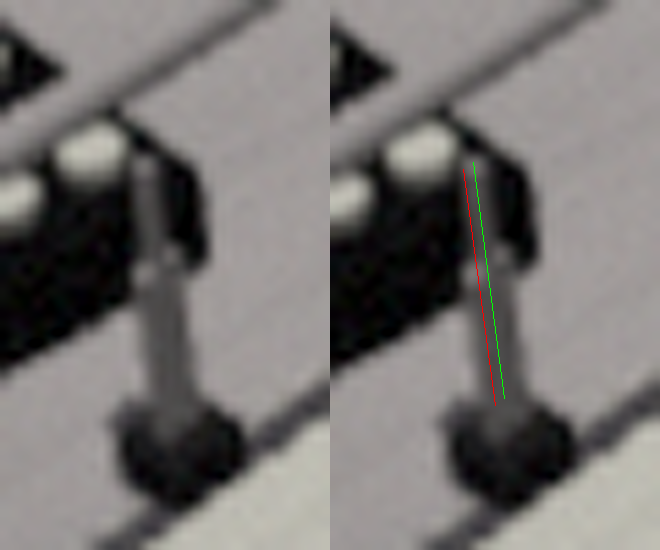

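Run:
```python
from h import *
a=cv2.imread("pics/wrist5.png")[180:260,260:320];b=cv2.imread("pics/wrist6.png")[150:230,265:325]
z=lambda i:cv2.resize(i,None,fx=6.5,fy=6.5,interpolation=cv2.INTER_CUBIC)
cv2.imwrite("pics/p3.png",np.hstack([z(a),z(b)]))
```

```text
(no output)
```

View pics/p3.png

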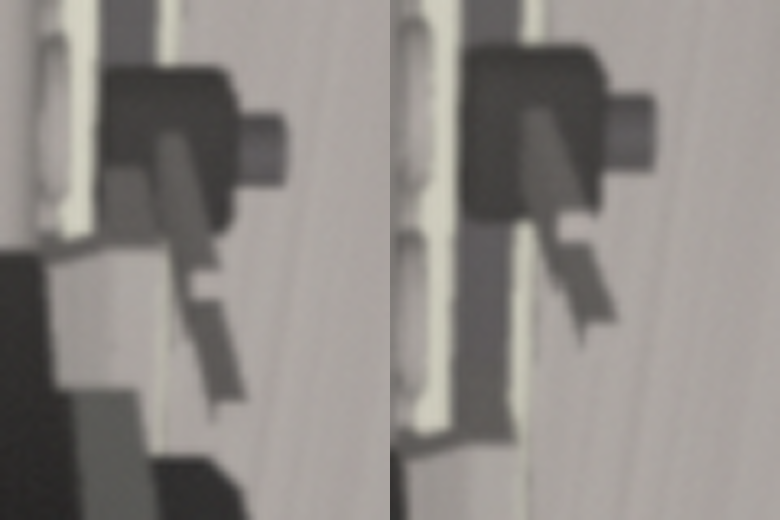

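step_arm(fingers=[1,1,1], offset=[[1,0,0],[2,0,0],[2,0,0]], delta_rot=[[0,0,0],[0,0,0],[0,0,0]])

```text
clock: 14.42
tcp_pos: [0.5937, 0.1692, 0.188]
orientation: [0.526, -0.524, 0.474, -0.474]
force: [-2.2, 2.9, 0.4]
opening: 0.0115
```

Run:
```python
from h import *
np.set_printoptions(precision=4,suppress=True)
s=st();t=s["tcp_pos"]; print(s["clock"],t,s["force"])
a=.1026; M=np.array([.5911,.1955]); X=np.array([np.cos(a),np.sin(a)]);Y=np.array([-X[1],X[0]])
print("tcp rail",(t[:2]-M)@X,(t[:2]-M)@Y)
cam("wrist","wrist7.png")
b=cv2.imread("pics/wrist7.png")[140:240,220:330]
cv2.imwrite("pics/p4.png",cv2.resize(b,None,fx=6,fy=6,interpolation=cv2.INTER_CUBIC))
```

```text
14.425 [0.5937 0.1692 0.188 ] [-2.1589  2.9296  0.3826]
tcp rail -7.694845762747125e-05 -0.02647878695060913
```

View pics/p4.png

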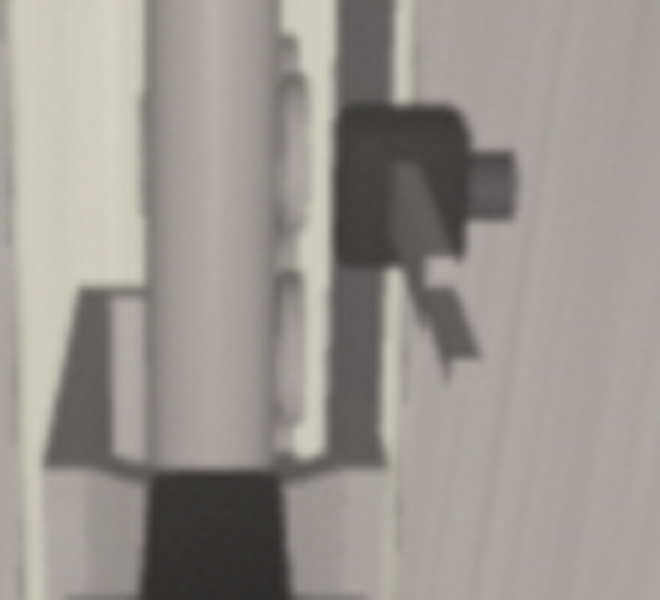

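step_arm(fingers=[1,1,1,1], offset=[[1,-0.6,0],[2,-0.6,0],[2.5,-0.6,0],[2.5,-0.6,0]], delta_rot=[[0,0,0],[0,0,0],[0,0,0],[0,0,0]])

```text
clock: 14.98
tcp_pos: [0.5943, 0.1661, 0.1885]
orientation: [0.526, -0.524, 0.473, -0.474]
force: [-0.2, -0.8, -3.1]
opening: 0.0113
```

Run:
```python
from h import *
np.set_printoptions(precision=4,suppress=True)
s=st();t=s["tcp_pos"]; print(s["clock"],t,s["force"])
a=.1026; M=np.array([.5911,.1955]); X=np.array([np.cos(a),np.sin(a)]);Y=np.array([-X[1],X[0]])
print("tcp rail",(t[:2]-M)@X,(t[:2]-M)@Y)
```

```text
14.975 [0.5943 0.1661 0.1885] [-0.2046 -0.7518 -3.1143]
tcp rail 0.00019788886706345065 -0.029559269150793776
```

step_arm(fingers=[1,1,1], offset=[[-0.8,0,0],[-0.8,0.5,0],[-0.8,0.8,0]], delta_rot=[[0,0,0],[0,0,0],[0,0,0]])

```text
clock: 15.35
tcp_pos: [0.5943, 0.1667, 0.1883]
orientation: [0.526, -0.524, 0.473, -0.475]
force: [-2.0, -0.8, 2.9]
opening: 0.0111
```

Run:
```python
from h import *
np.set_printoptions(precision=4,suppress=True)
s=st();t=s["tcp_pos"]; print(s["clock"],t,s["force"])
a=.1026; M=np.array([.5911,.1955]); X=np.array([np.cos(a),np.sin(a)]);Y=np.array([-X[1],X[0]])
print("tcp rail",(t[:2]-M)@X,(t[:2]-M)@Y)
for n in ("scene","side","wrist"): cam(n,n+"8.png")
def crop(n,x0,y0,wd,h,s,o):
    a=cv2.imread(f"pics/{n}.png")[y0:y0+h,x0:x0+wd]; cv2.imwrite("pics/"+o,cv2.resize(a,None,fx=s,fy=s,interpolation=cv2.INTER_CUBIC))
crop("side8",160,150,80,80,8,"c19.png")
crop("scene8",240,180,80,80,8,"c20.png")
crop("wrist8",200,150,130,110,6,"c21.png")
```

```text
15.35 [0.5943 0.1667 0.1883] [-1.9614 -0.7826  2.943 ]
tcp rail 0.0002669497926847027 -0.029015086112834532
```

View pics/c20.png

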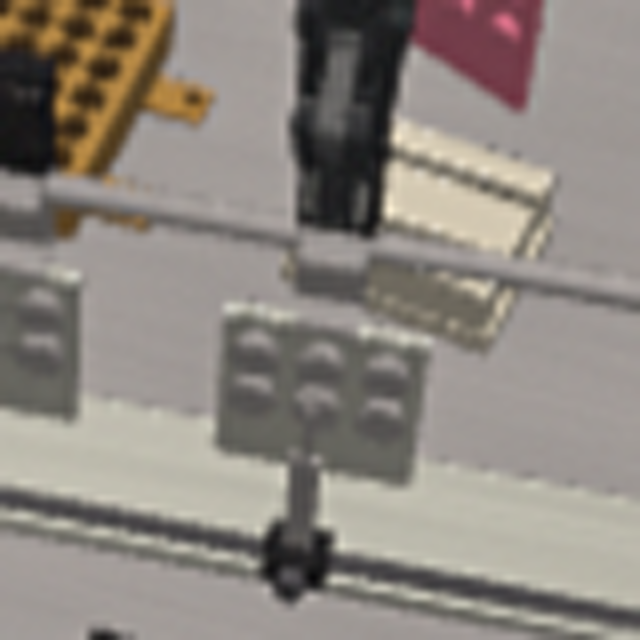

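View pics/c19.png

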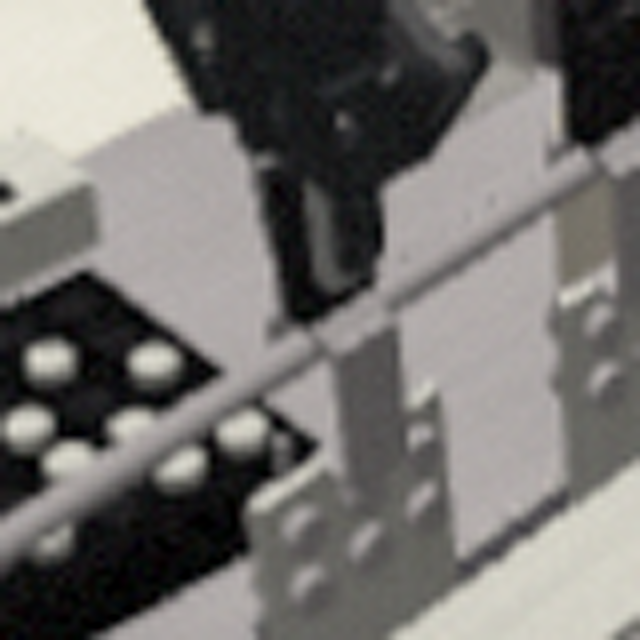

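View pics/c21.png

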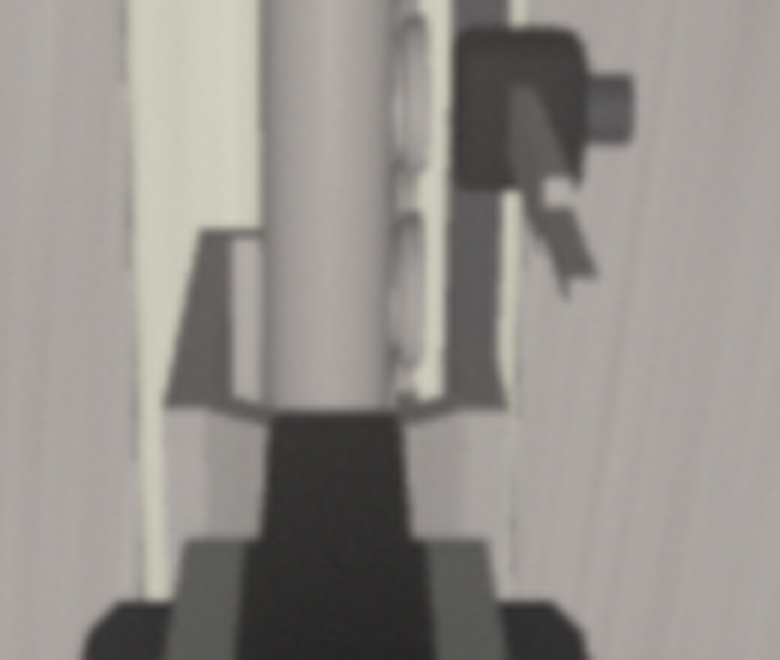

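step_arm(fingers=[0.85,0.75,0.6,0.5,0.4,0.4], offset=[[0,-0.5,0],[0,-0.5,0],[0,-0.5,0],[0,-0.5,0],[0,-0.5,0],[0,-0.5,0]], delta_rot=[[0,0,0],[0,0,0],[0,0,0],[0,0,0],[0,0,0],[0,0,0]])

```text
clock: 16.25
tcp_pos: [0.5944, 0.1667, 0.1887]
orientation: [0.526, -0.524, 0.473, -0.475]
force: [0.3, -0.3, 0.6]
opening: 0.0513
```

Run:
```python
from h import *
np.set_printoptions(precision=4,suppress=True)
s=st();t=s["tcp_pos"]; print(s["clock"],t,s["force"],s["opening"])
cam("wrist","wrist9.png")
cam("side","side9.png")
b=cv2.imread("pics/wrist9.png"); cv2.imwrite("pics/c22.png",b)
b=cv2.imread("pics/side9.png")[130:240,140:260]
cv2.imwrite("pics/c23.png",cv2.resize(b,None,fx=5,fy=5,interpolation=cv2.INTER_CUBIC))
```

```text
16.25 [0.5944 0.1667 0.1887] [ 0.2695 -0.3107  0.5612] 0.051262617817606035
```

View pics/c22.png

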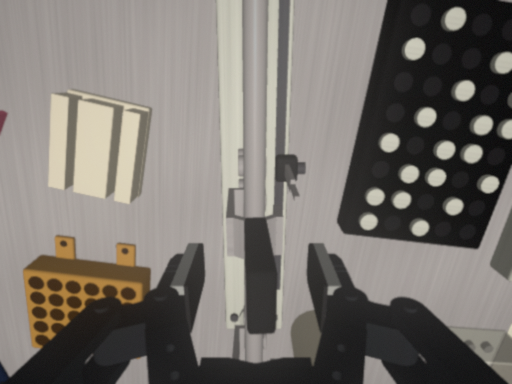

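View pics/c23.png

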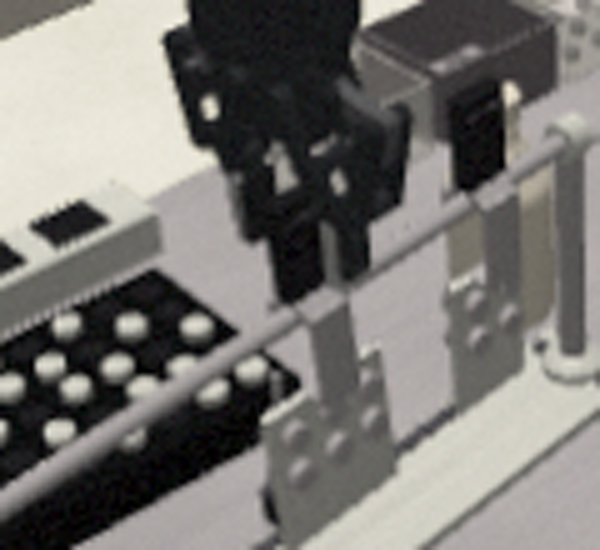

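step_arm(fingers=[0.4,0.4,0.4,0.4,0.4,0.4,0.4], offset=[[0,-10,0],[0,-30,0],[0,-60,0],[0,-100,0],[0,-140,0],[0,-150,0],[0,-150,0]], delta_rot=[[0,0,0],[0,0,0],[0,0,0],[0,0,0],[0,0,0],[0,0,0],[0,0,0]])

```text
clock: 17.23
tcp_pos: [0.5942, 0.1667, 0.3393]
orientation: [0.526, -0.523, 0.473, -0.475]
force: [0.1, 0.5, 0.2]
opening: 0.051
```

Run:
```python
from h import *
np.set_printoptions(precision=4,suppress=True)
s=st();t=s["tcp_pos"]; print(s["clock"],t,s["force"],s["opening"])
c=cam("wrist","wrist10.png"); np.savez("w10.npz",T=c["T"],K=c["K"],D=c["D"])
cam("scene","scene10.png");cam("side","side10.png")
b=cv2.imread("pics/wrist10.png")[100:330,190:350]; cv2.imwrite("pics/c24.png",cv2.resize(b,None,fx=2.6*1.0,fy=2.6,interpolation=cv2.INTER_CUBIC))
def crop(n,x0,y0,wd,h,s,o):
    a=cv2.imread(f"pics/{n}.png")[y0:y0+h,x0:x0+wd]; cv2.imwrite("pics/"+o,cv2.resize(a,None,fx=s,fy=s,interpolation=cv2.INTER_CUBIC))
crop("side10",160,130,90,90,6,"c25.png")
crop("scene10",230,165,90,90,6,"c26.png")
```

```text
17.225 [0.5942 0.1667 0.3393] [0.1277 0.4723 0.239 ] 0.05101679928362268
```

View pics/c24.png

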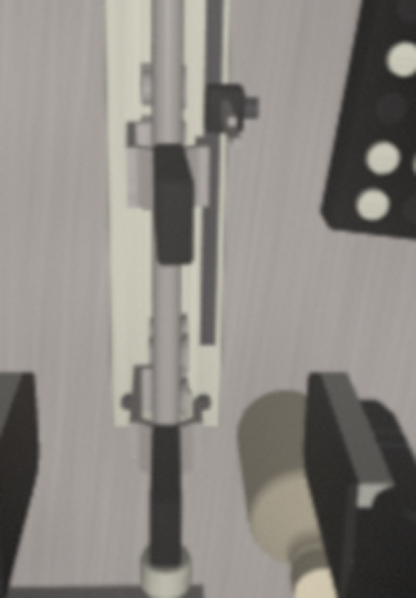

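View pics/c25.png

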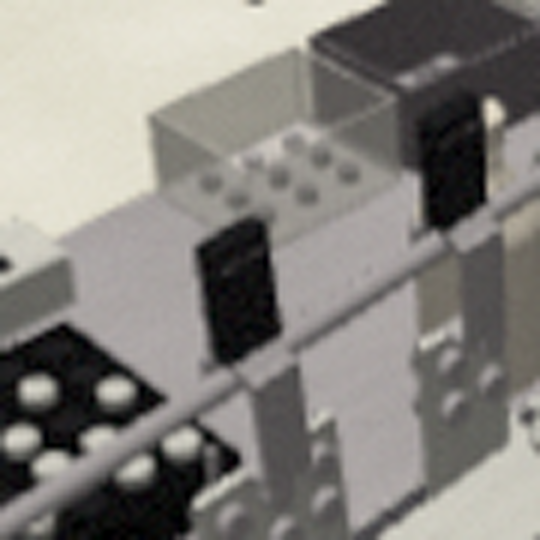

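View pics/c26.png

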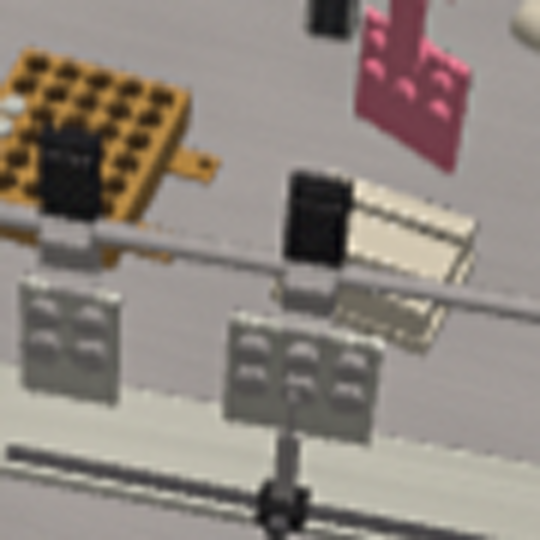

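Run:
```python
from h import *
np.set_printoptions(precision=4,suppress=True)
f=np.load("w10.npz"); c=dict(T=f["T"],K=f["K"],D=f["D"])
b=cv2.imread("pics/wrist10.png")[125:195,225:305]; cv2.imwrite("pics/c27.png",cv2.resize(b,None,fx=8,fy=8,interpolation=cv2.INTER_CUBIC))
a=.1026; M=np.array([.5911,.1955]); X=np.array([np.cos(a),np.sin(a)]);Y=np.array([-X[1],X[0]])
for yc in (-.029,-.031):
  for n,dx,dy,z in (("L near",-.016,.012,.165),("L far",-.016,-.012,.165),("R near",.016,.012,.165),("R far",.016,-.012,.165),("ptr+",.032,.002,.107),("ptr-",.032,-.002,.107)):
    q=proj(c,np.r_[M+X*dx+Y*(yc+dy),z])[0]; print(yc,n,((q-[225,125]+.5)*8).round(1))
```

```text
-0.029 L near [119.  251.9]
-0.029 L far [122.  433.1]
-0.029 R near [371.2 251.7]
-0.029 R far [368.4 432.8]
-0.029 ptr+ [457.7 230.5]
-0.029 ptr- [457.  256.7]
-0.031 L near [119.2 267.4]
-0.031 L far [122.2 447.9]
-0.031 R near [371.  267.1]
-0.031 R far [368.1 447.5]
-0.031 ptr+ [457.3 243.7]
-0.031 ptr- [456.6 269.8]
```

View pics/c27.png

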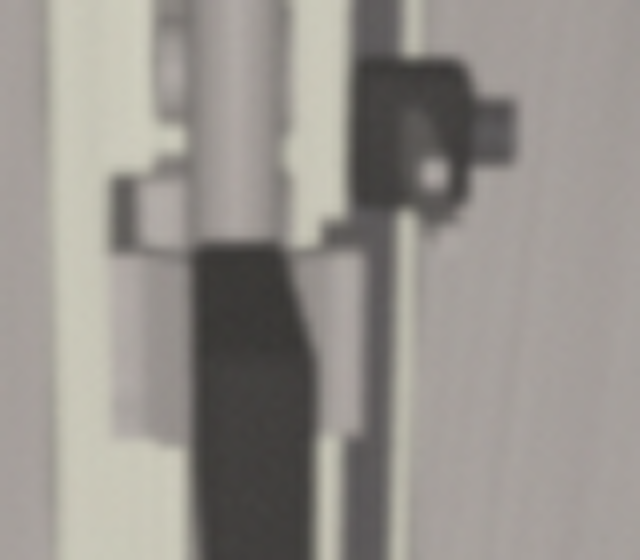

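Run:
```python
from h import *
np.set_printoptions(precision=4,suppress=True)
f=np.load("w10.npz"); T=f["T"].copy(); T[:3,3]+=np.array([.5943,.1667,.1883])-np.array([.5942,.1667,.3393])
c=dict(T=T,K=f["K"],D=f["D"])
a=.1026; M=np.array([.5911,.1955]); X=np.array([np.cos(a),np.sin(a)]);Y=np.array([-X[1],X[0]])
for yc in (-.027,-.029):
  for n,dx,dy,z in (("L near",-.016,.012,.165),("R near",.016,.012,.165),("ptr+",.032,.002,.107),("ptr-",.032,-.002,.107),("ptr-+",.030,.002,.107),):
    q=proj(c,np.r_[M+X*dx+Y*(yc+dy),z])[0]; print(yc,n,((q-[200,150]+.5)*6).round(1))
b=cv2.imread("pics/wrist8.png")[150:205,270:310]; b=cv2.resize(b,None,fx=10,fy=10,interpolation=cv2.INTER_CUBIC)
b2=cv2.imread("pics/wrist10.png")[125:165,265:295]; b2=cv2.resize(b2,None,fx=13,fy=13,interpolation=cv2.INTER_CUBIC); b2=np.vstack([b2,np.zeros((550-520,390,3),np.uint8)])
cv2.imwrite("pics/c28.png",np.hstack([b,b2]))
```

```text
-0.027 L near [168.5 375.8]
-0.027 R near [507.7 375.2]
-0.027 ptr+ [592.2 268. ]
-0.027 ptr- [590.8 298.1]
-0.027 ptr-+ [576.2 268.1]
-0.029 L near [169.1 395.4]
-0.029 R near [507.1 394.7]
-0.029 ptr+ [591.5 283.1]
-0.029 ptr- [590.1 313. ]
-0.029 ptr-+ [575.5 283.1]
```

View pics/c28.png

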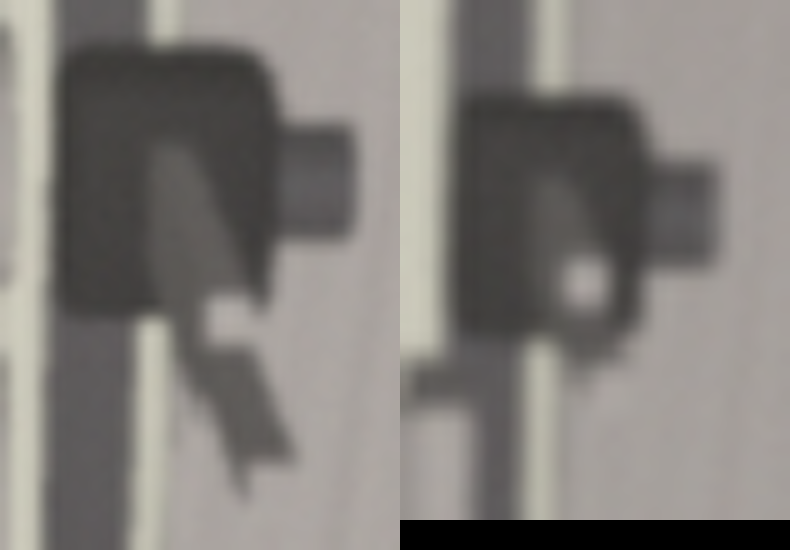

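step_arm(fingers=[0.2,0.2,0.2,0.2,0.2], offset=[[20,0,0],[50,0,0],[75,0,0],[83,0,0],[83,0,0]], delta_rot=[[0,0,0],[0,0,0],[0,0,0],[0,0,0],[0,0,0]])

```text
clock: 18.0
tcp_pos: [0.6014, 0.0831, 0.3366]
orientation: [-0.524, 0.525, -0.474, 0.474]
force: [-0.7, -0.8, 0.3]
opening: 0.0684
```

Run:
```python
from h import *
np.set_printoptions(precision=4,suppress=True)
s=st();t=s["tcp_pos"]; print(s["clock"],t,s["force"],s["opening"])
c=cam("wrist","wrist11.png"); np.savez("w11.npz",T=c["T"],K=c["K"],D=c["D"])
a=.1026; M=np.array([.5911,.1955]); X=np.array([np.cos(a),np.sin(a)]);Y=np.array([-X[1],X[0]])
print("cam rail y",(c["T"][:2,3]-M)@Y)
b=cv2.imread("pics/wrist11.png")[250:350,215:325]; cv2.imwrite("pics/c29.png",cv2.resize(b,None,fx=6,fy=6,interpolation=cv2.INTER_CUBIC))
for yc in (-.027,-.029):
  for n,dx,dy,z in (("L near",-.016,.012,.165),("L far",-.016,-.012,.165),("ptr+",.032,.002,.107),("ptr-",.032,-.002,.107)):
    q=proj(c,np.r_[M+X*dx+Y*(yc+dy),z])[0]; print(yc,n,((q-[215,250]+.5)*6).round(1))
```

```text
18.0 [0.6014 0.0831 0.3366] [-0.7281 -0.7738  0.2575] 0.06838068020145162
cam rail y -0.028365528766576387
-0.027 L near [  154.  -1106.1]
-0.027 L far [ 156.5 -943.1]
-0.027 ptr+ [  430.8 -1034. ]
-0.027 ptr- [  430.2 -1011. ]
-0.029 L near [  154.2 -1092.2]
-0.029 L far [ 156.7 -929.9]
-0.029 ptr+ [  430.5 -1022.5]
-0.029 ptr- [ 429.9 -999.6]
```

View pics/c29.png

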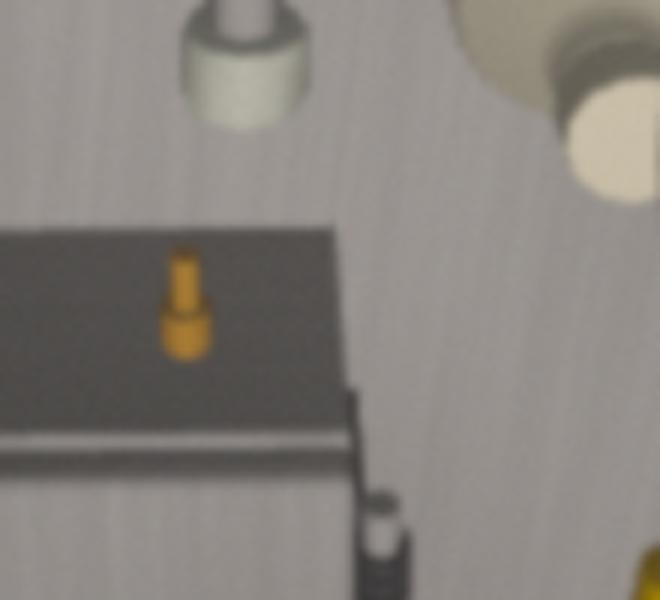

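Tilt goes the other way: the features lie nearer the picture's top. Re-cropping the same picture there.

Run:
```python
from h import *
f=np.load("w11.npz"); c=dict(T=f["T"],K=f["K"],D=f["D"])
a=.1026; M=np.array([.5911,.1955]); X=np.array([np.cos(a),np.sin(a)]);Y=np.array([-X[1],X[0]])
b=cv2.imread("pics/wrist11.png")[40:130,215:310]; cv2.imwrite("pics/c29.png",cv2.resize(b,None,fx=6.5,fy=6.5,interpolation=cv2.INTER_CUBIC))
for yc in (-.027,-.029):
  for n,dx,dy,z in (("L near",-.016,.012,.165),("L far",-.016,-.012,.165),("ptr+",.032,.002,.107),("ptr-",.032,-.002,.107)):
    q=proj(c,np.r_[M+X*dx+Y*(yc+dy),z])[0]; print(yc,n,((q-[215,40]+.5)*6.5).round(1))
```

```text
-0.027 L near [166.8 166.8]
-0.027 L far [169.6 343.3]
-0.027 ptr+ [466.7 244.9]
-0.027 ptr- [466.  269.7]
-0.029 L near [167.1 181.8]
-0.029 L far [169.8 357.6]
-0.029 ptr+ [466.4 257.3]
-0.029 ptr- [465.7 282.1]
```

View pics/c29.png

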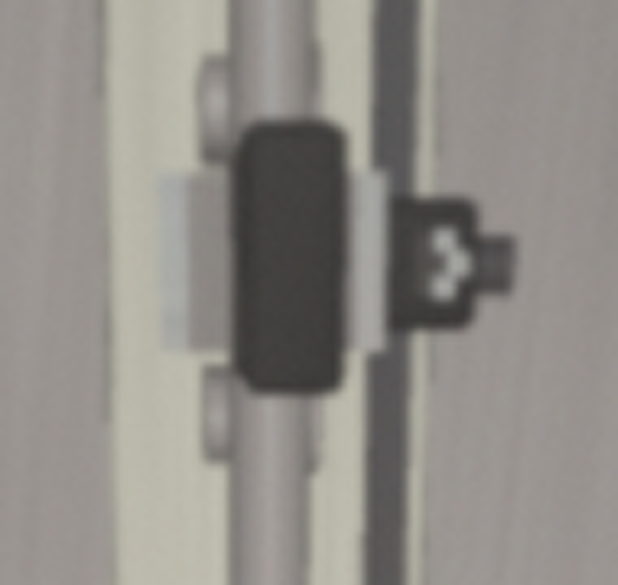

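Run:
```python
from h import *
print(st()["clock"],plan([.4287,-.3312,.23],.0995))
```

```text
18.05 (array([ 395.4,  106.9, -213.7]), array([0.02, 0.09, 0.01]))
```

step_arm(fingers=[0.48,0.48,0.48,0.48,0.48,0.48,0.48,0.48,0.48,0.48,0.48], offset=[[25,0,-14],[70,5,-38],[120,15,-65],[170,30,-92],[220,45,-119],[270,62,-146],[320,80,-173],[365,96,-197],[395,107,-214],[395,107,-214],[395,107,-214]], delta_rot=[[0,0,0],[0,0,0],[0,0,0],[0,0,0],[0,0,0],[0,0,0],[0,0,0],[0,0,0],[0,0,0],[0,0,0],[0,0,0]])

```text
clock: 19.42
tcp_pos: [0.4289, -0.33, 0.23]
orientation: [0.525, -0.525, 0.474, -0.474]
force: [-0.5, 0.1, 0.4]
opening: 0.044
```

Run:
```python
from h import *
np.set_printoptions(precision=4,suppress=True)
s=st();t=s["tcp_pos"]; print(s["clock"],t,s["force"],s["opening"])
c=cam("wrist","wrist12.png")
X=np.array([np.cos(.0995),np.sin(.0995)]);Y=np.array([-X[1],X[0]]);H=np.array([.4287,-.3312])
for d in (.08,0,-.08): print(d,proj(c,[np.r_[H+Y*d+X*e,.101] for e in (-.006,.006)])*1.5)
b=cv2.imread("pics/wrist12.png"); cv2.imwrite("pics/c30.png",cv2.resize(b,None,fx=1.5,fy=1.5,interpolation=cv2.INTER_CUBIC))
```

```text
19.425 [ 0.4289 -0.33    0.23  ] [-0.5065  0.0844  0.434 ] 0.04399184250580072
0.08 [[373.2607 131.6675]
 [395.3814 131.7455]]
0 [[373.6968 272.4263]
 [393.8333 272.4945]]
-0.08 [[374.0782 389.8148]
 [392.5222 389.8753]]
```

View pics/c30.png

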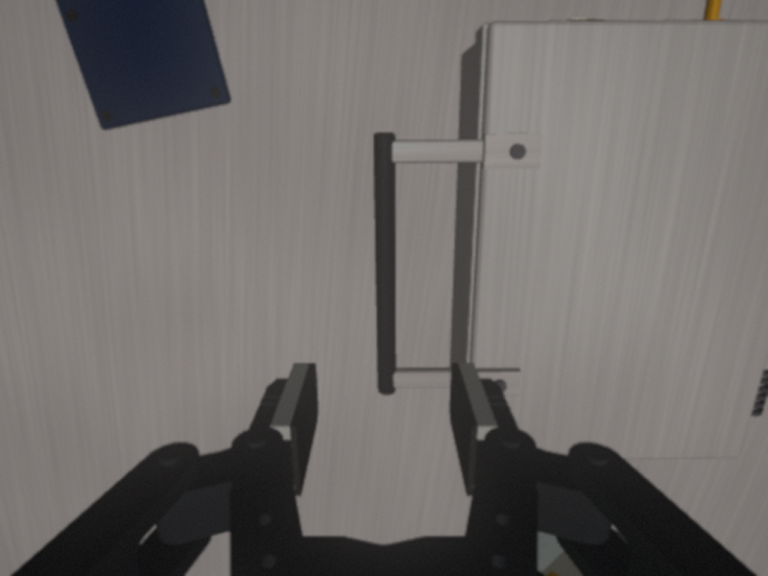

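step_arm(fingers=[0.48,0.48,0.48,0.48,0.48,0.48,0.48,0.48], offset=[[2,25,0.8],[2,55,0.8],[2,85,0.8],[2,110,0.8],[2,130,0.8],[2,142,0.8],[2,147,0.8],[2,147,0.8]], delta_rot=[[0,0,0],[0,0,0],[0,0,0],[0,0,0],[0,0,0],[0,0,0],[0,0,0],[0,0,0]])

```text
clock: 20.48
tcp_pos: [0.4306, -0.3316, 0.0836]
orientation: [0.525, -0.525, 0.473, -0.474]
force: [0.4, 0.1, 0.4]
opening: 0.0444
```

Run:
```python
from h import *
np.set_printoptions(precision=4,suppress=True)
s=st();t=s["tcp_pos"]; print(s["clock"],t,s["force"],s["opening"])
c=cam("wrist","wrist13.png")
cam("side","side13.png")
b=cv2.imread("pics/wrist13.png"); cv2.imwrite("pics/c31.png",cv2.resize(b,None,fx=1.5,fy=1.5,interpolation=cv2.INTER_CUBIC))
b=cv2.imread("pics/side13.png")[80:200,320:440]; cv2.imwrite("pics/c32.png",cv2.resize(b,None,fx=5,fy=5,interpolation=cv2.INTER_CUBIC))
```

```text
20.475 [ 0.4306 -0.3316  0.0836] [0.3531 0.1185 0.4426] 0.04436726204700428
```

View pics/c31.png

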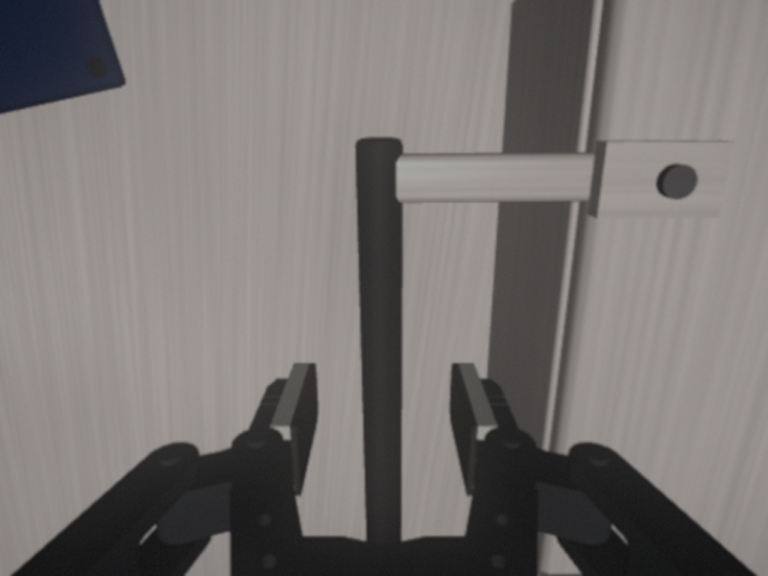

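View pics/c32.png

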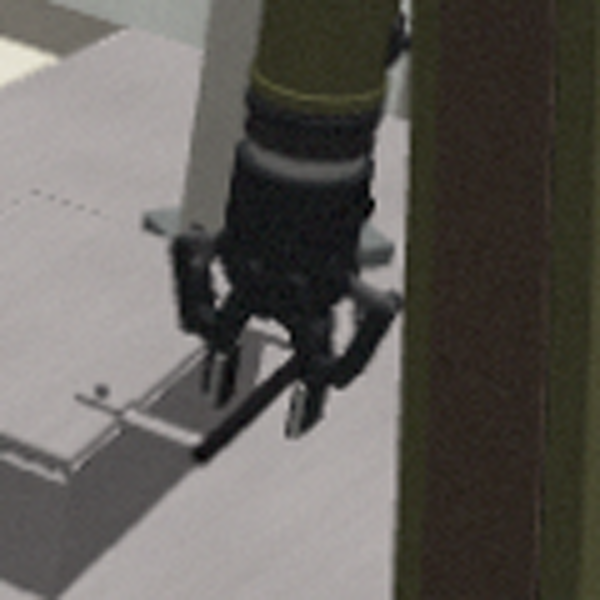

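step_arm(fingers=[0.6,0.75,0.9,1,1,1,1], offset=[[0,1,0],[0,1,0],[0,1,0],[0,1,0],[0,1,0],[0,1,0],[0,1,0]], delta_rot=[[0,0,0],[0,0,0],[0,0,0],[0,0,0],[0,0,0],[0,0,0],[0,0,0]], grip_force=30)

```text
clock: 21.45
tcp_pos: [0.4303, -0.3323, 0.083]
orientation: [-0.525, 0.525, -0.473, 0.474]
force: [-4.2, -1.2, 3.6]
opening: 0.0106
```

Run:
```python
from h import *
np.set_printoptions(precision=4,suppress=True)
s=st();t=s["tcp_pos"]; print(s["clock"],t,s["force"],s["opening"],s["torque"]); np.save("t0.npy",t)
A=Rt(s);X=np.array([np.cos(.0995),np.sin(.0995),0])
r=np.hypot(.24,.009);p=np.arctan2(.009,.24)
for th in np.r_[np.arange(0.05,1.25,.05),1.064,1.134,1.194]:
    d=X*r*(np.cos(p)-np.cos(th+p))+np.array([0,0,1])*r*(np.sin(th+p)-np.sin(p))
    print(round(th,3),np.round(A.T@d*1e3,1))
```

```text
21.45 [ 0.4303 -0.3323  0.083 ] [-4.222  -1.2308  3.6311] 0.010599231187823186 [-0.3026  0.7985  0.105 ]
0.05 [  0.  -12.    0.8]
0.1 [  0.  -23.9   2.1]
0.15 [  0.1 -35.8   4. ]
0.2 [  0.1 -47.5   6.6]
0.25 [  0.1 -59.1   9.7]
0.3 [  0.1 -70.5  13.4]
0.35 [  0.2 -81.7  17.7]
0.4 [  0.2 -92.7  22.5]
0.45 [   0.2 -103.5   27.8]
0.5 [   0.3 -114.    33.7]
0.55 [   0.3 -124.1   40.1]
0.6 [   0.3 -133.9   47. ]
0.65 [   0.4 -143.4   54.4]
0.7 [   0.4 -152.5   62.3]
0.75 [   0.5 -161.2   70.6]
0.8 [   0.5 -169.4   79.3]
0.85 [   0.5 -177.2   88.4]
0.9 [   0.6 -184.6   97.9]
0.95 [   0.6 -191.4  107.8]
1.0 [   0.7 -197.8  117.9]
1.05 [   0.7 -203.6  128.4]
1.1 [   0.8 -208.9  139.2]
1.15 [   0.8 -213.7  150.2]
1.2 [   0.8 -217.9  161.5]
1.064 [   0.7 -205.2  131.4]
1.134 [   0.8 -212.2  146.7]
1.194 [   0.8 -217.4  160.1]
```

step_arm(fingers=[1,1,1,1,1,1,1,1,1,1,1], offset=[[0,-3,0.2],[0,-8,0.5],[0,-14,1],[0,-21,1.8],[0,-28,2.8],[0,-35.8,4],[0,-42.8,5.5],[0,-50,7.2],[0,-57,9.1],[0,-64,11.2],[0,-70.5,13.4]], delta_rot=[[0,0,0],[0,0,0],[0,0,0],[0,0,0],[0,0,0],[0,0,0],[0,0,0],[0,0,0],[0,0,0],[0,0,0],[0,0,0]])

```text
clock: 22.82
tcp_pos: [0.4429, -0.3308, 0.154]
orientation: [-0.524, 0.526, -0.474, 0.474]
force: [-5.1, -4.2, -2.7]
opening: 0.0108
```

```bash
cat > lid.py <<'E'
from h import *
np.set_printoptions(precision=4,suppress=True)
s=st();t=s["tcp_pos"]; print(s["clock"],t,s["force"],s["opening"],s["torque"]); t0=np.load("t0.npy")
A=Rt(s);X=np.array([np.cos(.0995),np.sin(.0995),0])
r=np.hypot(.24,.009);p=np.arctan2(.009,.24)
d=t-t0; hx=-.24+d@X; hz=.009+d[2]; print("radius",np.hypot(hx,hz),"theta",np.arctan2(hz,-hx)-p, "lat",d@np.array([-X[1],X[0],0]))
def P(th): return t0+X*r*(np.cos(p)-np.cos(th+p))+np.array([0,0,1])*r*(np.sin(th+p)-np.sin(p))
import sys
for th in map(float,sys.argv[1:]): print(th,np.round(A.T@(P(th)-t)*1e3,1))
x=np.array([np.cos(.0995),np.sin(.0995),0]);y=np.array([0,0,-1]);x2=np.cross(y,x)
print("rot",np.degrees(R.from_matrix(A.T@np.stack([x2,y,x],1)).as_rotvec()))
E
python3 lid.py .35 .4 .45 .5 .55 .6 .65 .7 .75 .8 .85
```

```text
22.825 [ 0.4429 -0.3308  0.154 ] [-5.0626 -4.1706 -2.7041] 0.010783145285604373 [-0.7579  1.0499  0.1651]
radius 0.2409345150667806 theta 0.30099216065106393 lat 0.00018637184439333703
0.35 [  0.2 -10.8   4.9]
0.4 [  0.2 -21.8   9.7]
0.45 [  0.3 -32.5  15. ]
0.5 [  0.3 -43.   20.9]
0.55 [  0.4 -53.1  27.3]
0.6 [  0.4 -63.   34.2]
0.65 [  0.4 -72.5  41.6]
0.7 [  0.5 -81.6  49.4]
0.75 [  0.5 -90.2  57.7]
0.8 [  0.5 -98.5  66.4]
0.85 [   0.6 -106.3   75.5]
rot [0.0663 0.1655 0.0936]
```

Lifting well and tracking the arc; forces are small. On to 0.8 rad.

step_arm(fingers=[1,1,1,1,1,1,1,1,1,1,1,1,1,1,1,1,1,1,1,1], offset=[[0.2,-5,2.3],[0.2,-10.8,4.9],[0.2,-16.3,7.2],[0.2,-21.8,9.7],[0.3,-27.2,12.3],[0.3,-32.5,15],[0.3,-37.8,17.9],[0.3,-43,20.9],[0.3,-48.1,24],[0.4,-53.1,27.3],[0.4,-58.1,30.7],[0.4,-63,34.2],[0.4,-67.8,37.8],[0.4,-72.5,41.6],[0.4,-77.1,45.4],[0.5,-81.6,49.4],[0.5,-86,53.5],[0.5,-90.2,57.7],[0.5,-94.5,62],[0.5,-98.5,66.4]], delta_rot=[[0,0,0],[0,0,0],[0,0,0],[0,0,0],[0,0,0],[0,0,0],[0,0,0],[0,0,0],[0,0,0],[0,0,0],[0,0,0],[0,0,0],[0,0,0],[0,0,0],[0,0,0],[0,0,0],[0,0,0],[0,0,0],[0,0,0],[0,0,0]])

```text
clock: 25.32
tcp_pos: [0.506, -0.3237, 0.2546]
orientation: [-0.523, 0.527, -0.475, 0.473]
force: [-13.2, -0.9, 9.3]
opening: 0.0108
```

```bash
python3 lid.py .825 .85 .875 .9 .925 .95 .975 1 1.025 1.05 1.075 1.1 1.125 1.15 1.175 1.2
python3 - <<'E'
from h import *
cam("scene","scene14.png");cam("side","side14.png")
a=cv2.imread("pics/scene14.png")[90:240,60:240];b=cv2.imread("pics/side14.png")[50:200,270:450]
z=lambda i:cv2.resize(i,None,fx=2.2*1,fy=2.2,interpolation=cv2.INTER_CUBIC)
cv2.imwrite("pics/c33.png",np.hstack([z(a),z(b)]))
E
```

```text
25.325 [ 0.506  -0.3237  0.2546] [-13.2401  -0.8638   9.2775] 0.01078804027530205 [-0.1697  2.7771  0.0859]
radius 0.24382032539237014 theta 0.7965396552455728 lat 0.0010221400628349997
0.825 [ 1.  -1.9  7.6]
0.85 [ 1.1 -5.7 12.2]
0.875 [ 1.1 -9.5 16.8]
0.9 [  1.1 -13.1  21.6]
0.925 [  1.1 -16.7  26.5]
0.95 [  1.1 -20.1  31.4]
0.975 [  1.1 -23.3  36.5]
1.0 [  1.1 -26.5  41.6]
1.025 [  1.2 -29.5  46.8]
1.05 [  1.2 -32.4  52. ]
1.075 [  1.2 -35.1  57.4]
1.1 [  1.2 -37.7  62.8]
1.125 [  1.2 -40.2  68.2]
1.15 [  1.2 -42.6  73.8]
1.175 [  1.2 -44.8  79.3]
1.2 [  1.3 -46.9  85. ]
rot [0.3281 0.1225 0.0703]
```

View pics/c33.png

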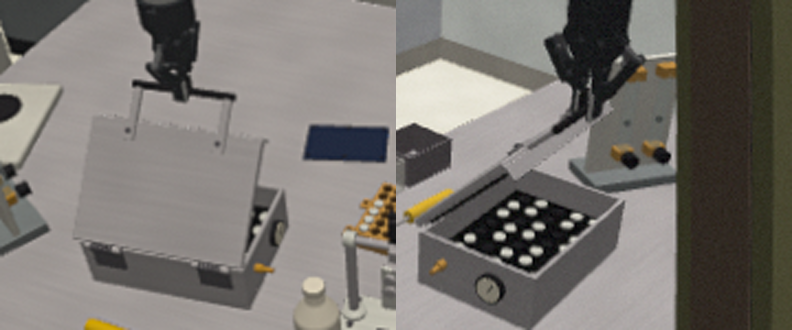

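```bash
cat > lid2.py <<'E'
from h import *
import sys
np.set_printoptions(precision=4,suppress=True)
s=st();t=s["tcp_pos"];t0=np.load("t0.npy");A=Rt(s);X=np.array([np.cos(.0995),np.sin(.0995),0]);Z=np.array([0,0,1])
p=np.arctan2(.009,.24); C=t0+.24*X-.009*Z
rot=None
for a in sys.argv[1:]:
    th,r=map(float,a.split(","))
    Pp=C-X*r*np.cos(th+p)+Z*r*np.sin(th+p); print(a,np.round(A.T@(Pp-t)*1e3,1))
E
python3 lid2.py .8,.2438 .825,.2439 .85,.2441 .875,.2442 .9,.2443 .925,.2444 .95,.2445 .975,.2446 1,.2447 1.025,.2447 1.05,.2448
```

```text
.8,.2438 [ 1.  -0.   0.1]
.825,.2439 [ 1.  -4.1  4.6]
.85,.2441 [ 1.  -8.2  9.1]
.875,.2442 [  1.1 -12.1  13.8]
.9,.2443 [  1.1 -15.9  18.6]
.925,.2444 [  1.1 -19.5  23.5]
.95,.2445 [  1.1 -23.1  28.5]
.975,.2446 [  1.1 -26.5  33.6]
1,.2447 [  1.2 -29.8  38.8]
1.025,.2447 [  1.2 -32.8  44. ]
1.05,.2448 [  1.2 -35.9  49.4]
```

step_arm(fingers=[1,1,1,1,1,1,1,1,1,1,1], offset=[[0.3,-1,1],[0.6,-4.1,4.6],[1,-8.2,9.1],[1,-12.1,13.8],[1,-15.9,18.6],[1,-19.5,23.5],[1,-23.1,28.5],[1,-26.5,33.6],[1.2,-29.8,38.8],[1.2,-29.8,38.8],[1.2,-29.8,38.8]], delta_rot=[[0,0,0],[0,0,0],[0,0,0],[0,0,0],[0,0,0],[0,0,0],[0,0,0],[0,0,0],[0,0,0],[0,0,0],[0,0,0]])

```text
clock: 26.8
tcp_pos: [0.5459, -0.3193, 0.2858]
orientation: [-0.524, 0.526, -0.474, 0.473]
force: [-5.0, 4.2, 4.6]
opening: 0.0109
```

```bash
python3 lid.py
python3 - <<'E'
from h import *
cam("scene","scene15.png");cam("side","side15.png");cam("wrist","wrist15.png")
a=cv2.imread("pics/scene15.png")[80:230,70:200];b=cv2.imread("pics/side15.png")[50:200,270:400]
z=lambda i:cv2.resize(i,None,fx=3,fy=3,interpolation=cv2.INTER_CUBIC)
cv2.imwrite("pics/c34.png",np.hstack([z(a),z(b)]))
E
```

```text
26.8 [ 0.5459 -0.3193  0.2858] [-4.9719  4.1817  4.6432] 0.010876108792574949 [0.826  0.8724 0.1288]
radius 0.24526787272651088 theta 1.004894940967599 lat 0.0014069662935738982
rot [ 0.1724  0.2042 -0.0317]
```

View pics/c34.png

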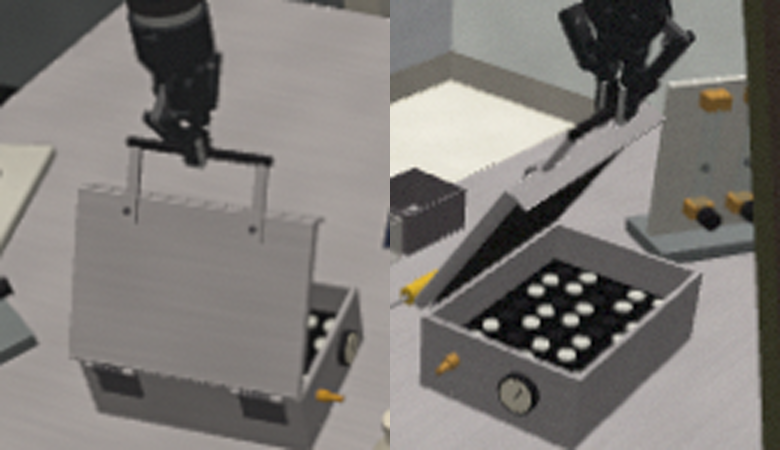

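View pics/wrist15.png

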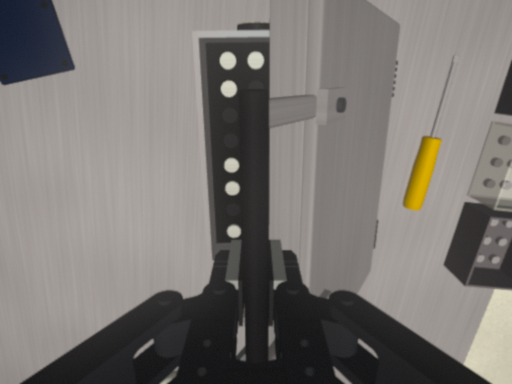

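```bash
cat > ang.py <<'E'
from h import *
import sys
np.set_printoptions(precision=4,suppress=True)
S=cam("scene");D=cam("side")
X=np.array([np.cos(.0995),np.sin(.0995),0]);Z=np.array([0,0,1]);Y=np.cross(Z,X)
H0=np.array([.4293,-.332,.101]);p=np.arctan2(.009,.24);C=H0+.24*X-.009*Z;r=.2402
def pt(th,d): return C-X*r*np.cos(th+p)+Z*r*np.sin(th+p)+Y*d
for th in map(float,sys.argv[1:]):
    print(th,"scene",proj(S,[pt(th,-.08),pt(th,.08)]).round(1).tolist(),"side",proj(D,[pt(th,-.08),pt(th,.08)]).round(1).tolist())
E
python3 ang.py 0 .9 .95 1 1.05 1.1
```

```text
0.0 scene [[139.0, 153.4], [180.0, 160.2]] side [[383.9, 148.4], [359.0, 171.2]]
0.9 scene [[115.8, 126.8], [162.6, 133.9]] side [[363.6, 83.3], [335.6, 101.1]]
0.95 scene [[113.9, 126.8], [161.0, 133.9]] side [[360.9, 80.3], [332.6, 97.7]]
1.0 scene [[111.9, 126.9], [159.5, 134.1]] side [[358.1, 77.4], [329.6, 94.5]]
1.05 scene [[109.9, 127.3], [157.8, 134.6]] side [[355.2, 74.6], [326.4, 91.5]]
1.1 scene [[107.8, 127.8], [156.1, 135.2]] side [[352.2, 72.0], [323.2, 88.6]]
```

```bash
python3 lid2.py 1.005,.2453 1.03,.2454 1.055,.2455 1.08,.2456 1.105,.2457 1.13,.2458 1.155,.2459 1.18,.246 1.2,.246 1.22,.246
```

```text
1.005,.2453 [ 1.4 -0.1  0.1]
1.03,.2454 [ 1.4 -3.2  5.4]
1.055,.2455 [ 1.4 -6.2 10.7]
1.08,.2456 [ 1.5 -9.1 16.1]
1.105,.2457 [  1.5 -11.8  21.6]
1.13,.2458 [  1.5 -14.4  27.2]
1.155,.2459 [  1.5 -16.8  32.9]
1.18,.246 [  1.5 -19.1  38.6]
1.2,.246 [  1.5 -20.8  43.2]
1.22,.246 [  1.6 -22.4  47.8]
```

step_arm(fingers=[1,1,1,1,1,1,1,1,1,1,1,1,1], offset=[[0,-1.5,2.5],[0,-3.2,5.4],[0,-4.7,8],[0,-6.2,10.7],[0,-7.7,13.4],[0,-9.1,16.1],[0,-11.8,21.6],[0,-14.4,27.2],[0,-16.8,32.9],[0,-19.1,38.6],[0,-20.8,43.2],[0,-22.4,47.8],[0,-22.4,47.8]], delta_rot=[[0,0,0],[0,0,0],[0,0,0],[0,0,0],[0,0,0],[0,0,0],[0,0,0],[0,0,0],[0,0,0],[0,0,0],[0,0,0],[0,0,0],[0,0,0]], grip_force=40)

```text
clock: 28.68
tcp_pos: [0.5941, -0.314, 0.3085]
orientation: [-0.525, 0.526, -0.474, 0.473]
force: [-3.8, 4.8, 6.3]
opening: 0.0105
```

```bash
python3 lid.py
python3 - <<'E'
from h import *
cam("scene","scene16.png");cam("side","side16.png")
a=cv2.imread("pics/scene16.png")[100:160,85:185];b=cv2.imread("pics/side16.png")[50:110,300:400]
z=lambda i:cv2.resize(i,None,fx=8,fy=8,interpolation=cv2.INTER_CUBIC)[:300*2]
cv2.imwrite("pics/c35.png",z(a)); cv2.imwrite("pics/c36.png",z(b))
E
python3 ang.py 1.1 1.15 1.2 1.25
```

```text
28.675 [ 0.5941 -0.314   0.3085] [-3.7909  4.7803  6.2784] 0.010518262052113899 [0.724  0.9758 0.1596]
radius 0.24626071080496348 theta 1.2231624492516386 lat 0.0019373560647901289
rot [ 0.1216  0.2333 -0.0488]
1.1 scene [[107.8, 127.8], [156.1, 135.2]] side [[352.2, 72.0], [323.2, 88.6]]
1.15 scene [[105.7, 128.6], [154.4, 136.1]] side [[349.0, 69.6], [319.8, 85.9]]
1.2 scene [[103.6, 129.6], [152.7, 137.1]] side [[345.9, 67.4], [316.4, 83.4]]
1.25 scene [[101.4, 130.8], [150.9, 138.4]] side [[342.6, 65.3], [313.0, 81.1]]
```

View pics/c35.png

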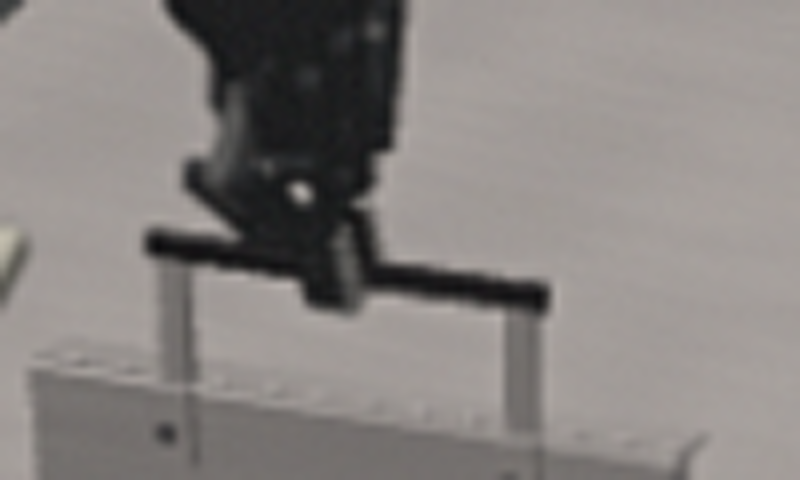

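View pics/c36.png

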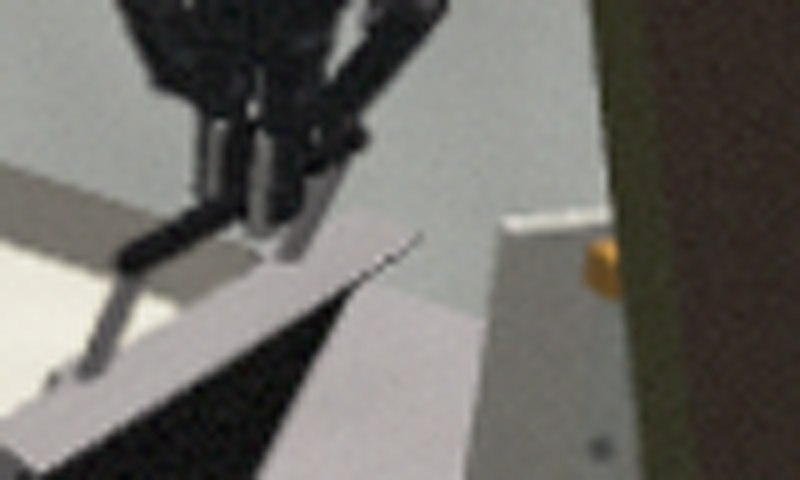

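```bash
python3 lid2.py 1.2,.2461 1.18,.246 1.16,.246 1.14,.2459 1.12,.2458 1.1,.2458 1.08,.2457
```

```text
1.2,.2461 [ 1.9  1.9 -5.1]
1.18,.246 [ 1.9  3.7 -9.7]
1.16,.246 [  1.9   5.4 -14.3]
1.14,.2459 [  1.9   7.4 -18.8]
1.12,.2458 [  1.9   9.4 -23.3]
1.1,.2458 [  1.8  11.4 -27.8]
1.08,.2457 [  1.8  13.6 -32.2]
```

step_arm(fingers=[1,1,1,1,1,1,1,1,1,1], offset=[[0,0.8,-2],[0,1.9,-5.1],[0,3.7,-9.7],[0,5.4,-14.3],[0,7.4,-18.8],[0,9.4,-23.3],[0,11.4,-27.8],[0,12.6,-30],[0,13.6,-32.2],[0,13.6,-32.2]], delta_rot=[[0,0,0],[0,0,0],[0,0,0],[0,0,0],[0,0,0],[0,0,0],[0,0,0],[0,0,0],[0,0,0],[0,0,0]])

```text
clock: 30.12
tcp_pos: [0.5623, -0.3176, 0.2953]
orientation: [-0.525, 0.525, -0.474, 0.473]
force: [-1.1, 2.3, 4.1]
opening: 0.0103
```

```bash
python3 lid.py
python3 - <<'E'
from h import *
cam("scene","scene17.png");cam("side","side17.png");cam("wrist","wrist17.png")
a=cv2.imread("pics/scene17.png")[100:160,85:185];b=cv2.imread("pics/side17.png")[50:110,300:400]
z=lambda i:cv2.resize(i,None,fx=8,fy=8,interpolation=cv2.INTER_CUBIC)[:300*2]
cv2.imwrite("pics/c37.png",z(a)); cv2.imwrite("pics/c38.png",z(b))
E
python3 ang.py 1.0 1.05 1.1
```

```text
30.125 [ 0.5623 -0.3176  0.2953] [-1.1039  2.2776  4.1105] 0.01029745763962594 [ 0.4836 -0.086   0.0798]
radius 0.24585553601028518 theta 1.0820359549615013 lat 0.001528050631663492
rot [ 0.0439  0.2151 -0.019 ]
1.0 scene [[111.9, 126.9], [159.5, 134.1]] side [[358.1, 77.4], [329.6, 94.5]]
1.05 scene [[109.9, 127.3], [157.8, 134.6]] side [[355.2, 74.6], [326.4, 91.5]]
1.1 scene [[107.8, 127.8], [156.1, 135.2]] side [[352.2, 72.0], [323.2, 88.6]]
```

View pics/c37.png

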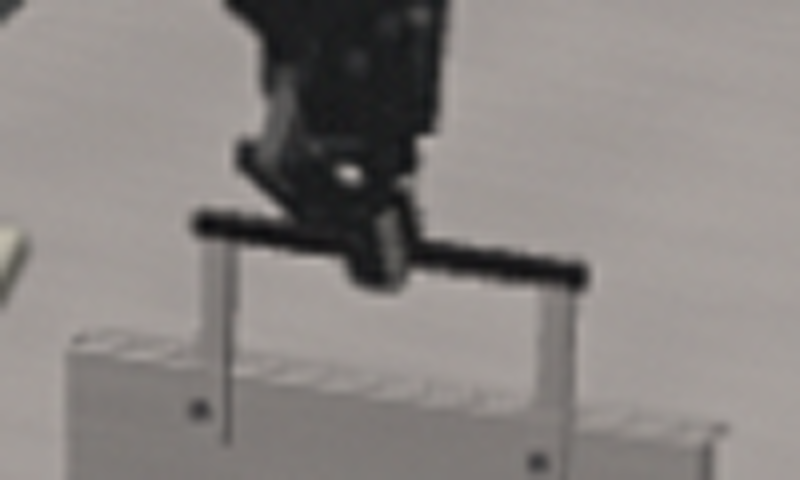

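View pics/c38.png

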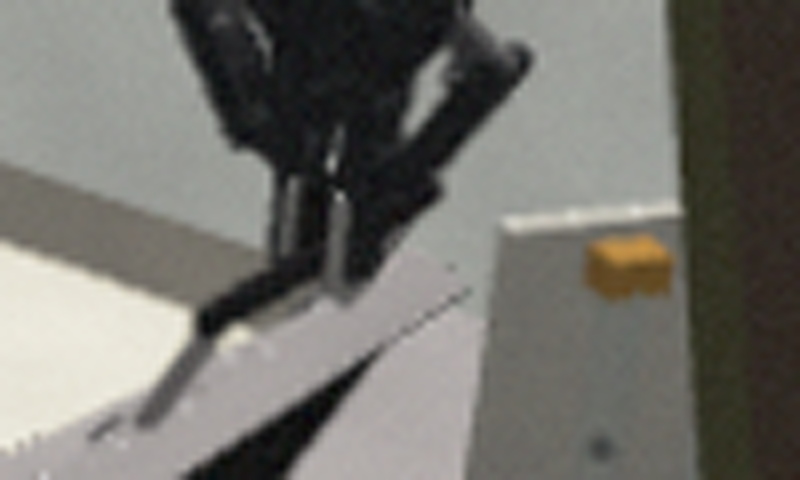

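View pics/scene17.png

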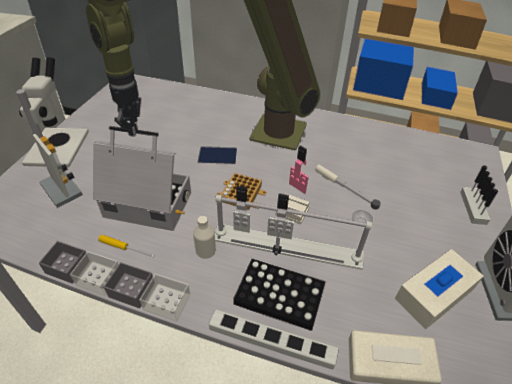

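Run:
```python
from h import *
s=st(); print(s["clock"],abs(s["qd"]).max(),s["tcp_pos"],s["opening"])
cam("side","side18.png")
s=st(); print(s["tcp_pos"]); ctrl.sign_off()
```

```text
30.375 0.001247564846919095 [ 0.56231763 -0.31755583  0.29529868] 0.010537752272019179
[ 0.56231953 -0.31756396  0.29529579]
the job is handed in; nothing more can be done
```

The job is handed in at about 30 s on the robot's clock, well inside the 58 s limit; `sign_off` returned no verdict.

**Carrier:** I lifted it out of its stand, hooked it over the bar about 130 mm towards the clear end and slid it to the pointer. I let go of it there. A wrist picture taken from straight above showed the hook's centre and the pointer blade within about 0.5 mm of each other along the rail. Earlier slanted views had disagreed by up to about 2.5 mm, so I relied on the straight-down one. It was still swinging very slightly just after release and was hanging in place in the last scene picture.

**Lid:** I raised it along its arc at about 0.2 rad/s to roughly 1.20 rad, past the balance point at 1.134. I then eased it back and am still holding the handle with 40 N.
- **Final angle:** the arm's position gives 1.08 rad, and the scene and side pictures give 1.05 to 1.075. That is about 3 to 5 degrees below the balance point, and the arm is at rest. The force reading was too coarse to confirm which way the lid pulls.
- **Arc mismatch:** the hand's path came out 4 to 6 mm wider than the handle's given radius, most likely because the bar slid a little between the pads. About 16 N of push built up partway, and I corrected the path.

**Other things:** the parked carrier, gold block, dish and bottle look unmoved in the last scene picture.

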